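Load the Petri-dish magazine at the microscope bench

TASK

With the red keeper bar swung out of the way, lift the steel follower weight out of the dish magazine and set it aside on the bench, then load every Petri dish that is on the bench, lying flat with lid up, so that they will feed out from the bottom in the order red, yellow, green, blue, white (not every colour is there each time). Lay the follower weight back on top of the stack and swing the keeper bar shut until it snaps home in its detent. Leave the jar, the loupe and the notebook where they are.

Things in the scene. Friction and masses are not known exactly. Their poses are not given: they have to be found in the camera images.
- magazine: Petri-dish magazine, fixed: white base plate 150 (its x) x 210 (its y) x 12 mm; origin under its centre, z up. Four upright 8 mm dark steel rods at x, y = +-24 mm hold a vertical stack. Front (-x) rods end 18 mm above the plate over 3 mm lugs, on brackets at y = +-46 mm, so the lowest dish leaves first. Grey 18 mm posts under the keeper bar: hinge at y = +85 mm, detent at (9, -75) mm.
- stack_floor (a point): Centre of the stack's floor: top of the base plate, midway between the rods, 12 mm above the bench; axes as the magazine's. The rods leave discs of 55 mm about 2 mm of play each side; their tops flare out, 71 mm above this floor. On all four sides a 39 mm gap between rods lets fingers pass down to the floor; the front and back gaps (fingers in line with the magazine's x) have most room.
- keeper (a joint): Angle (rad) of the red keeper bar about its upright hinge. 0 = shut on its stop, across the stack's mouth, along the magazine's -y; grows anticlockwise from above, towards +x; 1.6 = fully open. Starts ajar (0.15 to 0.8), in the way; stays where left. A sprung ball on the detent post resists by about 3 N at the handle from 0.1 to 0.06, then snaps the bar home to 0 and holds it.
- keeper_grip (a point): Point on the axis of the keeper bar's orange upright handle (14 mm diameter, 40 mm tall from the bar's axis up), 172 mm from the hinge, 25 mm above the bar's axis, 118 mm above the bench. It swings with the bar.
- keeper_hinge (a point): Point on the keeper bar's vertical hinge axis at the height of the bar's axis, 93 mm above the bench; does not move. The bar is level, round, 10 mm thick.
- follower: Follower weight: plain bright steel puck, 55 mm diameter, 18 mm thick, 0.10 to 0.21 kg; origin at the centre of its underside, z up. It starts on the floor of the magazine.
- jar: Amber glass jar with a white lid, 60 mm diameter, 85 mm tall, standing on the bench; origin at the centre of its underside. Bystander.
- loupe: Standing loupe, black foot 48 mm across and steel barrel, 34 mm tall; origin at the centre of its underside. Bystander.
- notebook: Notebook, 150 x 100 x 16 mm, lying flat; origin at the centre of its underside. Bystander.
- dish_red: Petri dish with a red lid, closed, 55 mm diameter, 14 mm tall, rigid, about 35 g; origin at the centre of its underside, z up. Starts flat on the bench to the right of the magazine (None if absent in this run).
- dish_yellow: Petri dish with a yellow lid, closed, 55 mm diameter, 14 mm tall, rigid, about 35 g; origin at the centre of its underside, z up. Starts flat on the bench to the right of the magazine (None if absent in this run).
- dish_green: Petri dish with a green lid, closed, 55 mm diameter, 14 mm tall, rigid, about 35 g; origin at the centre of its underside, z up. Starts flat on the bench to the right of the magazine (None if absent in this run).
- dish_blue: Petri dish with a blue lid, closed, 55 mm diameter, 14 mm tall, rigid, about 35 g; origin at the centre of its underside, z up. Starts flat on the bench to the right of the magazine (None if absent in this run).
- dish_white: Petri dish with a white lid, closed, 55 mm diameter, 14 mm tall, rigid, about 35 g; origin at the centre of its underside, z up. Starts flat on the bench to the right of the magazine (None if absent in this run).
Things that resemble listed ones, but are neither listed nor needed, are in the scene too. Leave any black or brown look-alike of the dish_white alone.

How it is judged:
By the outcome, as a careful person would: the job done as asked, in the order asked, and still so for the second after the job is handed in, with the robot touching nothing.
Of dish_red, dish_yellow, dish_green, dish_blue, dish_white only 3 to 4 are there at a start; the rules pass over those that are not, and their reading is None.
At some moment in a run one of dish_red, dish_yellow, dish_green, dish_blue, dish_white may be knocked a few centimetres aside while the robot is not near it.
It also fails if it takes over 200 s, if anything falls off the work surface, if the arm or the gripper's body presses on something with over 40 N, if the wrist force passes 120 N, or if a joint passes its speed limit or range.

ROBOT

A 7-joint arm with a two-finger parallel gripper is mounted at the origin on the work surface. World frame = base frame: x ahead of the robot, y to its left, z up, the work surface at z = 0. Lengths are in m, angles in rad, forces in N, time in s.
With the tool pointing down it reaches from about 0.425 to 0.925 m from the base axis. Payload 6.8 kg.
Tool frame: the origin (TCP) lies at the very end of the fingers, on their centre line; the grasp point (between the pads) lies 19 mm behind it; z points along the fingers, y is the line along which they close (so a half turn about z gives the same grasp; the last joint's range is limited). The gripper opens to 85 mm and grips with 20 to 120 N. Pads are 22 mm wide; open, the fingers measure 114 mm over their backs; the gripper's body (76 mm by 85 mm) begins 54 mm behind the grasp point. The pads swing forward as they close: fully open they stand 13 mm farther back than shut.
Start: joints at [-1.349, 0.477, 0.022, 1.555, -0.011, 1.109, -0.083], TCP at [0.219, 0.639, 0.231] pointing down, gripper open.
Joint ranges: [-2.96, 2.96], [-0.34, 2.1], [-1.41, 1.46], [0.24, 2.44], [-1.37, 4.51], [0.17, 1.92], [-2.96, 2.96]. Speed limits (rad/s): [2.39, 2.39, 3.14, 3.14, 3.14, 3.14, 3.14].

INTERFACE

Orientations are given as a rotation vector (axis times angle).
In Python, from bench import get_obs, grab_frame, hand_in gives the robot as it stands.
- The arm moves only by the tool drive_tool, never from a script. Its argument "rows" is a list of rows, each an object with "offset": the shift along the tool's x, y, z as a fraction of full scale, a list of three; "rotation": the turn, a rotation vector about the tool's x, y, z as a fraction of full scale, a list of three; "claw": the opening, from 0 (shut) to 1 (fully open). In form: [{"offset": [tx, ty, tz], "rotation": [wx, wy, wz], "claw": claw}, ...]. A call has 1 to 20 rows; each row is the pose to reach, as a shift and turn from the pose commanded when the call began, along the tool's axes at that moment; what a row does not reach only later rows make up. Full scale, the value 1, is 0.15 m for a shift and 2 rad for a turn. A row lasts 1/12 s, in which the tool goes at most 41.7 mm and 7.16 degrees, less where a joint would pass 70% of its speed; a pose out of reach is approached as far as the arm can. A call with a number of a shift or a turn outside -1 to 1 is refused whole. A call with a gripper value outside its range is refused whole. The fingers move at their own pace and stop on an object; "force" is the grip in N (left out, the last holds). Time passes only in rows, so rows that repeat a pose let the fingers close. It gives the time, the measured TCP pose, the force, the opening and the grip force at its end, in the units of the state.
- get_obs(): the state, without advancing time (a new reading comes with each control period).
- grab_frame(name): name is "scene" or "top" or "wrist"; returns a dict with "frame" (400x640x3 uint8, red, green, blue), "z_map" (400x640 float32, m along the optical axis (not along the pixel's ray), 0 where there is no reading), "vfov" (degrees; the focal length in pixels is half the picture's height over the tangent of half this angle, whatever the lens; pixels are square), "cx", "cy" (the principal point, pixels), "R" (3x3) and "t" (3): a world point X has camera coordinates R X + t. Camera axes: x right, y down, z forward; pixel columns grow to the right and rows downward; lengths in m; the calibration is good to about 2 mm. A picture is of the moment at which its call begins.
- hand_in(): hands the job in; it is judged then, once.
The state is a dict: "clock": time; "joints": joint angles; "qvel": joint speeds; "tau": joint torques, N m; "tcp_pos": TCP position; "orientation": TCP orientation; "contact_force": force on the tool from outside, world axes, zero at the start; "moment": the same for the moment, N m; "grip_width": finger opening in m; "gripper_force": force on a finger pad.
Only numpy, scipy, OpenCV 4.12 (cv2) and the standard library are available. Lean on these libraries where they do the work, as an engineer would, in place of code of your own. Each camera call takes 0.05 s, during which the arm holds its last target. There are 200 camera calls.

## Working session

There is one attempt and no reset: what is moved stays moved. The work goes in short steps, Python scripts to look and compute and a tool call to move; the robot and the scene stay as the last step left them, time stands still between calls to the robot, and variables do not carry over. Pictures are saved under pics/ and viewed, at most 14 in all, crops included, and the job is handed in when it is done.

Besides the shell and the picture viewer there is one more tool, called in YAML: its name, and indented under it one key for each argument. drive_tool: Moves the arm, as the interface text tells. Its arguments: {"type":"object","properties":{"rows":{"type":"array","items":{"type":"object","properties":{"offset":{"type":"array","items":{"type":"number"}},"rotation":{"type":"array","items":{"type":"number"}},"claw":{"type":"number"}}}},"force":{"type":"number"}},"required":["rows"]}

```bash
ls; mkdir -p pics; python3 - <<'E'
from bench import *
import cv2,numpy as np
print(get_obs())
for n in ["scene","top"]:
    f=grab_frame(n); cv2.imwrite(f"pics/{n}0.png",f["frame"][:,:,::-1]); print(n,f["vfov"],f["cx"],f["cy"],f["R"],f["t"])
E
```

```text
pics
{'clock': 0.0, 'joints': array([-1.3491142 ,  0.47785041,  0.02234816,  1.55644047, -0.01149147,
        1.10928476, -0.0831104 ]), 'qvel': array([ 0.0019803 ,  0.00138383, -0.00154949, -0.00029018, -0.00076817,
        0.0001726 , -0.00275538]), 'tau': array([ 1.38194195e-03, -5.96474218e+01,  1.60888832e+00, -2.81189150e+01,
        1.25205857e-02,  9.26179782e-03, -1.52937213e-05]), 'tcp_pos': array([0.21842151, 0.63806609, 0.23029678]), 'orientation': array([-5.15638917e-01, -3.09882902e+00,  2.90296189e-03]), 'contact_force': array([-1.32242044, -0.30072163, -0.38015941]), 'moment': array([-0.02987172, -0.00703805,  0.06289989]), 'gripper_force': 0.0, 'grip_width': 0.08536779478717323}
scene 50.846887980423546 317.89714774783124 200.56869297445198 [[ 0.42226806  0.90643182  0.00842831]
 [ 0.76412126 -0.35093881 -0.5412584 ]
 [-0.48765602  0.23499639 -0.84081407]] [-0.21464906 -0.33396315  1.69684975]
top 48.28559151072871 322.34380979182515 200.08804379913684 [[-0.01319527 -0.99964292  0.02323605]
 [-0.99551376  0.01095625 -0.09398044]
 [ 0.09369231 -0.0243719  -0.99530285]] [-0.02001916  0.5098213   1.28342397]
```

View pics/top0.png

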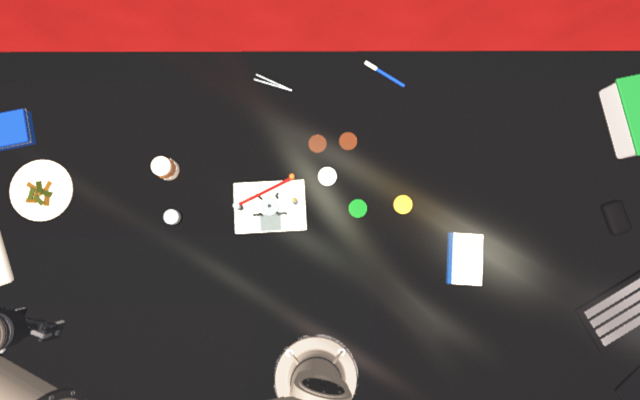

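View pics/scene0.png

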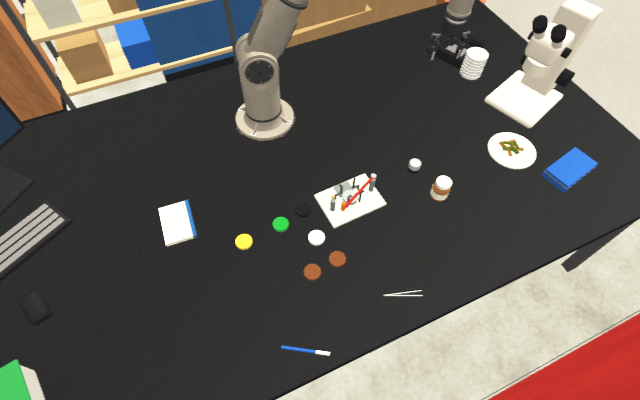

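Three dishes are present: white at top-view pixel (327,176), green (358,208) and yellow (403,204). The two brown ones at (317,143) and (348,141) are look-alikes, and a black one shows at (303,209) in the scene view. The magazine is at (270,207), with its bar ajar towards the handle at (291,177).

```bash
cat > h.py <<'E'
from bench import *
import cv2,numpy as np
from scipy.spatial.transform import Rotation as Ro
def foc(f): return 200/np.tan(np.radians(f["vfov"]/2))
def cast(f,u,v,z):
    d=f["R"].T@np.array([(u-f["cx"])/foc(f),(v-f["cy"])/foc(f),1.]); c=-f["R"].T@f["t"]
    return c+d*(z-c[2])/d[2]
def proj(f,X):
    p=f["R"]@np.asarray(X)+f["t"]; return p[:2]/p[2]*foc(f)+[f["cx"],f["cy"]]
RNG={"yellow":((22,120,90),(35,255,255)),"green":((50,120,60),(75,255,255)),"white":((0,0,170),(179,45,255)),
 "red":((172,150,80),(179,255,255)),"red2":((0,170,80),(5,255,255)),"orange":((6,170,120),(16,255,255)),"brown":((3,80,60),(14,190,200))}
def blobs(f,col,amin=30,amax=1e9):
    hsv=cv2.cvtColor(f["frame"],cv2.COLOR_RGB2HSV); m=cv2.inRange(hsv,*RNG[col])
    if col=="red": m|=cv2.inRange(hsv,*RNG["red2"])
    n,l,s,c=cv2.connectedComponentsWithStats(m)
    return [(c[i].round(1),s[i]) for i in range(1,n) if amin<=s[i,4]<=amax],l
def tool(v):  # world vector -> tool axes fraction
    o=get_obs(); return (Ro.from_rotvec(o["orientation"]).inv().apply(v)/0.15).round(4)
def st():
    o=get_obs(); r=Ro.from_rotvec(o["orientation"]).as_matrix()
    print("t",round(o["clock"],2),"tcp",o["tcp_pos"].round(4),"y",np.degrees(np.arctan2(r[1,1],r[0,1])).round(2),"z",r[:,2].round(3),"w",round(o["grip_width"],4),"F",o["contact_force"].round(1),"q7",o["joints"].round(2))
E
python3 - <<'E'
from h import *
for n in ["top","scene"]:
    f=grab_frame(n)
    for col,z in [("yellow",.014),("green",.014),("white",.014),("orange",.115),("red",.093),("brown",.014)]:
        for c,s in blobs(f,col,12,6000)[0]: 
            X=cast(f,*c,z)
            if .3<X[0]<.95 and abs(X[1])<.6: print(n,col,c,s,X.round(4))
    if n=="top":
        b,l=blobs(f,"white",800,9000)
        for c,s in b:
            if abs(c[0]-270)<15:
                m=(l==l[int(c[1]),s[0]+3]) 
                hsv=cv2.cvtColor(f["frame"],cv2.COLOR_RGB2HSV)
                k=[i for i in range(1,l.max()+1) if (l==i).sum()==s[4]][0]
                p=np.argwhere(l==k)[:,::-1].astype(np.int32); r=cv2.minAreaRect(p)
                print("plate",r,[cast(f,*q,.012).round(4) for q in cv2.boxPoints(r)])
f=grab_frame("top")
z=f["z_map"];v,u=np.mgrid[:400,:640];P=np.stack([(u-f["cx"])/foc(f)*z,(v-f["cy"])/foc(f)*z,z],-1)-f["t"]
P=P@f["R"]
m=((P[...,2]>.008)&(P[...,2]<.022)&(z>0)&(P[...,0]>.4)&(P[...,0]<.85)&(abs(P[...,1])<.45)).astype(np.uint8)
n,l,s,c=cv2.connectedComponentsWithStats(m)
for i in range(1,n):
    if s[i,4]>60: print(c[i],s[i],np.median(P[l==i],0).round(3))
st()
E
```

```text
top yellow [401.5 197.4] [394 195  18   8  24] [ 0.5159 -0.2615  0.014 ]
top yellow [401.9 210.6] [394 206  18   8  24] [ 0.4767 -0.2615  0.014 ]
top green [357.5 207.9] [349 199  18  19 273] [ 0.4862 -0.13    0.014 ]
top white [370.2  65.1] [364  60  13  11  66] [ 0.9222 -0.1778  0.014 ]
top white [271.5  82.7] [254  74  38  17 152] [0.8683 0.1225 0.014 ]
top white [160.2 165.5] [150 156  21  20 320] [0.6183 0.4507 0.014 ]
top white [174.  173.1] [164 163  15  17  60] [0.5952 0.4099 0.014 ]
top white [326.8 176. ] [317 167  20  19 306] [ 0.5822 -0.0406  0.014 ]
top white [269.6 207. ] [ 233  179   74   55 3455] [0.4918 0.129  0.014 ]
top white [170.6 216.2] [163 209  16  16 192] [0.4681 0.4175 0.014 ]
top white [467.4 258.6] [ 451  232   33   54 1637] [ 0.3331 -0.4507  0.014 ]
top red [285.5 179.9] [283 178   6   5  13] [0.5606 0.0773 0.093 ]
top red [267.3 189.8] [255 184  25  13  26] [0.5334 0.1278 0.093 ]
top brown [347.9 141.2] [338 131  20  20  88] [ 0.6868 -0.1053  0.014 ]
top brown [317.6 141.6] [308 134  19  19 162] [ 0.6863 -0.0146  0.014 ]
top brown [170.4 169.6] [161 157 
[... 1607 characters left out ...]
879] [339 133  18  18 257] [ 0.687 -0.105  0.014]
[317.46303502 143.74708171] [309 135  18  19 257] [ 0.679 -0.013  0.015]
[327.07251908 176.33969466] [318 168  19  18 262] [ 0.582 -0.041  0.015]
[250.17221135 189.38747554] [233 181  50  22 511] [0.546 0.193 0.013]
[274.81691974 211.75010846] [ 234  180   73   54 2305] [0.469 0.099 0.013]
[402.78113208 204.47169811] [394 196  19  18 265] [ 0.496 -0.265  0.014]
[357.4490566  208.32830189] [349 200  18  18 265] [ 0.485 -0.129  0.014]
[326.5719697  216.27651515] [318 207  18  19 264] [ 0.463 -0.039  0.014]
t 0.25 tcp [0.2185 0.6384 0.2308] y 71.1 z [-0.    -0.001 -1.   ] w 0.0853 F [-0.9 -1.   0.8] q7 [-1.35  0.48  0.02  1.56 -0.01  1.11 -0.08]
```

drive_tool:
  rows:
    - {"offset": [-0.5, -0.46, 0], "claw": 1}
    - {"offset": [-0.978, -0.929, 0], "claw": 1}
    - {"offset": [-0.978, -0.929, 0], "claw": 1}
    - {"offset": [-0.978, -0.929, 0], "claw": 1}
    - {"offset": [-0.978, -0.929, 0], "claw": 1}
    - {"offset": [-0.978, -0.929, 0], "claw": 1}

```text
validation failed for argument at $.ro...
```

drive_tool:
  rows:
    - {"offset": [-0.5, -0.46, 0], "claw": 1}
    - {"offset": [-0.978, -0.929, 0], "claw": 1}
    - {"offset": [-0.978, -0.929, 0], "claw": 1}
    - {"offset": [-0.978, -0.929, 0], "claw": 1}
    - {"offset": [-0.978, -0.929, 0], "claw": 1}
    - {"offset": [-0.978, -0.929, 0], "claw": 1}

```text
validation failed for argument at $.ro...
```

drive_tool:
  rows:
    - {"offset": [-0.978, -0.929, -0.2], "rotation": [0, 0, 0.6], "claw": 1}
    - {"offset": [-0.978, -0.929, -0.2], "rotation": [0, 0, 0.6], "claw": 1}
    - {"offset": [-0.978, -0.929, -0.2], "rotation": [0, 0, 0.6], "claw": 1}
    - {"offset": [-0.978, -0.929, -0.2], "rotation": [0, 0, 0.6], "claw": 1}
    - {"offset": [-0.978, -0.929, -0.2], "rotation": [0, 0, 0.6], "claw": 1}
    - {"offset": [-0.978, -0.929, -0.2], "rotation": [0, 0, 0.6], "claw": 1}
    - {"offset": [-0.978, -0.929, -0.2], "rotation": [0, 0, 0.6], "claw": 1}
    - {"offset": [-0.978, -0.929, -0.2], "rotation": [0, 0, 0.6], "claw": 1}
    - {"offset": [-0.978, -0.929, -0.2], "rotation": [0, 0, 0.6], "claw": 1}
    - {"offset": [-0.978, -0.929, -0.2], "rotation": [0, 0, 0.6], "claw": 1}
    - {"offset": [-0.978, -0.929, -0.2], "rotation": [0, 0, 0.6], "claw": 1}
    - {"offset": [-0.978, -0.929, -0.2], "rotation": [0, 0, 0.6], "claw": 1}
    - {"offset": [-0.978, -0.929, -0.2], "rotation": [0, 0, 0.6], "claw": 1}

```text
clock: 1.33
tcp_pos: [0.3122, 0.4593, 0.2613]
orientation: [2.173, 2.269, -0.0]
contact_force: [0.2, -1.1, 0.6]
grip_width: 0.0854
gripper_force: 0.0
```

```bash
python3 - <<'E'
from h import *
st()
f=grab_frame("wrist"); cv2.imwrite("pics/w1.png",f["frame"][:,:,::-1]); np.savez("w1.npz",**f); print(f["vfov"],f["R"].round(3),f["t"],(-f["R"].T@f["t"]).round(3))
E
```

```text
t 1.33 tcp [0.3122 0.4593 0.2613] y 2.49 z [-0. -0. -1.] w 0.0854 F [ 0.2 -1.1  0.6] q7 [-1.32  0.25  0.28  1.83 -0.08  1.07 -0.97]
61.62453193161894 [[ 0.999  0.044 -0.   ]
 [ 0.042 -0.95   0.31 ]
 [ 0.013 -0.31  -0.951]] [-0.33233492  0.3727733   0.54786381] [0.309 0.539 0.405]
```

View pics/w1.png

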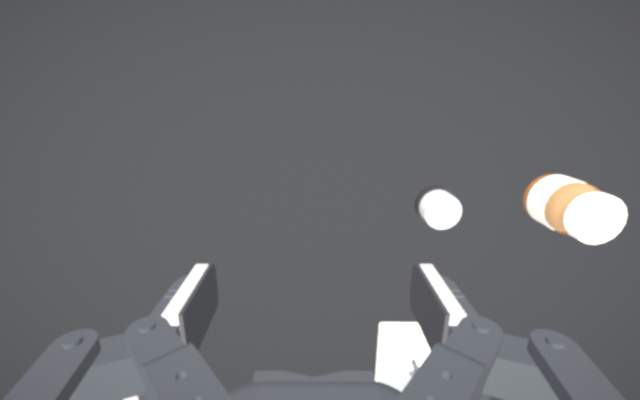

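drive_tool:
  rows:
    - {"offset": [-0.926, 0.571, 0], "rotation": [0, 0, 0], "claw": 1}
    - {"offset": [-0.926, 0.571, 0], "rotation": [0, 0, 0], "claw": 1}
    - {"offset": [-0.926, 0.571, 0], "rotation": [0, 0, 0], "claw": 1}
    - {"offset": [-0.926, 0.571, 0], "rotation": [0, 0, 0], "claw": 1}
    - {"offset": [-0.926, 0.571, 0], "rotation": [0, 0, 0], "claw": 1}
    - {"offset": [-0.926, 0.571, 0], "rotation": [0, 0, 0], "claw": 1}

```text
clock: 1.88
tcp_pos: [0.4051, 0.3218, 0.2616]
orientation: [2.18, 2.262, 0.001]
contact_force: [-0.4, 0.9, -0.0]
grip_width: 0.0858
gripper_force: 0.0
```

drive_tool:
  rows:
    - {"offset": [-0.926, 0.571, 0], "rotation": [0, 0, 0], "claw": 1}
    - {"offset": [-0.926, 0.571, 0], "rotation": [0, 0, 0], "claw": 1}
    - {"offset": [-0.926, 0.571, 0], "rotation": [0, 0, 0], "claw": 1}
    - {"offset": [-0.926, 0.571, 0], "rotation": [0, 0, 0], "claw": 1}
    - {"offset": [-0.926, 0.571, 0], "rotation": [0, 0, 0], "claw": 1}
    - {"offset": [-0.926, 0.571, 0], "rotation": [0, 0, 0], "claw": 1}

```text
clock: 2.38
tcp_pos: [0.4956, 0.1879, 0.2613]
orientation: [2.178, 2.264, 0.0]
contact_force: [0.1, -0.1, -0.5]
grip_width: 0.0853
gripper_force: 0.0
```

```bash
python3 - <<'E'
from h import *
st()
f=grab_frame("wrist"); cv2.imwrite("pics/w2.png",f["frame"][:,:,::-1]); np.savez("w2.npz",**f)
for col,z in [("orange",.133),("red",.093)]:
    for c,s in blobs(f,col,40)[0]: print(col,c,s,cast(f,*c,z).round(4))
for z in(0.012,.083): print([proj(f,np.r_[np.array([.4945,.13])+Ro.from_rotvec([0,0,.041]).as_matrix()[:2,:2]@np.array(q),z]).round() for q in [(-.024,-.024),(-.024,.024),(.024,.024),(.024,-.024),(0,0)]])
E
```

```text
t 2.38 tcp [0.4956 0.1879 0.2613] y 2.21 z [ 0. -0. -1.] w 0.0853 F [ 0.1 -0.1 -0.5] q7 [-0.88  0.22  0.47  1.89 -0.11  1.06 -0.32]
orange [377.3 305.1] [369 293  19  25 252] [0.5608 0.0774 0.133 ]
red [344.9 230.9] [313 162  64 135 879] [0.5296 0.1354 0.093 ]
red [630.6 371.9] [ 615  325   25   75 1061] [ 0.8768 -0.0303  0.093 ]
[array([292., 226.]), array([291., 190.]), array([330., 190.]), array([330., 226.]), array([311., 208.])]
[array([288., 252.]), array([286., 209.]), array([334., 209.]), array([333., 252.]), array([310., 231.])]
```

View pics/w2.png

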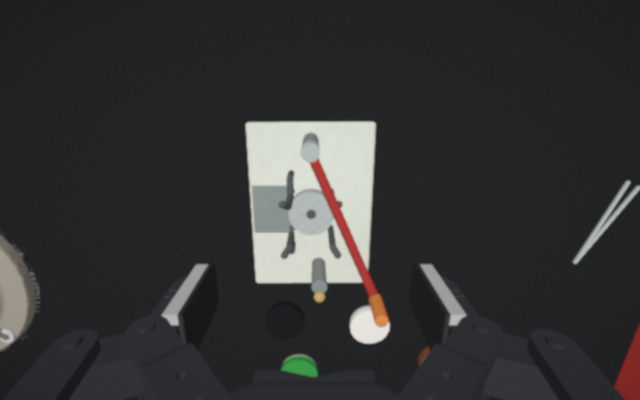

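The wrist view shows the plate spanning (247,122) to (375,283), the puck at (311,212), the hinge at (311,148), the detent at (319,290) and the orange handle top at (381,321).

```bash
python3 - <<'E'
from h import *
f=dict(np.load("w2.npz"))
g=cv2.cvtColor(f["frame"],cv2.COLOR_RGB2GRAY); m=(g>120).astype(np.uint8)
n,l,s,c=cv2.connectedComponentsWithStats(m); k=l[135,280]
p=cv2.convexHull(np.argwhere(l==k)[:,::-1].astype(np.int32))
print(s[k])
q=cv2.approxPolyDP(p,8,True)[:,0]; W=np.array([cast(f,*x,.012) for x in q]); print(q.tolist(),W.round(4).tolist(),W.mean(0))
# top face hull rect in world
H=np.array([cast(f,*x,.012)[:2] for x in p[:,0]],np.float32)*1000
print(cv2.minAreaRect(H))
for uv in [(380,320),(381,321)]: print("handle top",cast(f,*uv,.133))
print("hinge top",cast(f,311,149,.1))
print("puck hole",cast(f,311,214,.03))
for u,v in [(285,318),(299,370)]:
  X=cast(f,u,v,.014);print(X)
E
```

```text
[  245   121   131   181 18141]
[[374, 122], [362, 281], [321, 301], [256, 282], [245, 124]] [[0.5632, 0.2373, 0.012], [0.5669, 0.0298, 0.012], [0.5136, -0.0035, 0.012], [0.4253, 0.0227, 0.012], [0.4156, 0.2292, 0.012]] [0.49691144 0.10309485 0.012     ]
((495.405517578125, 115.8064193725586), (150.92364501953125, 239.9054718017578), 2.4476451873779297)
handle top [0.56502559 0.06074167 0.133     ]
handle top [0.56610623 0.05963475 0.133     ]
hinge top [0.49238498 0.21777842 0.1       ]
puck hole [0.49515341 0.12901905 0.03      ]
[ 0.4649553  -0.03142721  0.014     ]
[ 0.48664439 -0.1211897   0.014     ]
```

drive_tool:
  rows:
    - {"offset": [-0.87, 0.443, 0.3], "rotation": [0, 0, 0], "claw": 1}
    - {"offset": [-0.87, 0.443, 0.3], "rotation": [0, 0, 0], "claw": 1}
    - {"offset": [-0.87, 0.443, 0.3], "rotation": [0, 0, 0], "claw": 1}
    - {"offset": [-0.87, 0.443, 0.3], "rotation": [0, 0, 0], "claw": 1}
    - {"offset": [-0.87, 0.443, 0.3], "rotation": [0, 0, 0], "claw": 1}
    - {"offset": [-0.87, 0.443, 0.5], "rotation": [0, 0, 0], "claw": 1}
    - {"offset": [-0.87, 0.443, 0.7], "rotation": [0, 0, 0], "claw": 1}
    - {"offset": [-0.87, 0.443, 0.9], "rotation": [0, 0, 0], "claw": 1}
    - {"offset": [-0.87, 0.443, 1], "rotation": [0, 0, 0], "claw": 1}
    - {"offset": [-0.87, 0.443, 1], "rotation": [0, 0, 0], "claw": 1}

```text
clock: 3.27
tcp_pos: [0.5633, 0.0644, 0.1076]
orientation: [-2.166, -2.268, 0.008]
contact_force: [-1.0, 0.1, -0.3]
grip_width: 0.0853
gripper_force: 0.0
```

drive_tool:
  force: 20
  rows:
    - {"offset": [0, 0, 0.04], "rotation": [0, 0, 0], "claw": 0.4}
    - {"offset": [0, 0, 0.04], "rotation": [0, 0, 0], "claw": 0.4}
    - {"offset": [0, 0, 0.04], "rotation": [0, 0, 0], "claw": 0.4}
    - {"offset": [0, 0, 0.04], "rotation": [0, 0, 0], "claw": 0.4}
    - {"offset": [0, 0, 0.04], "rotation": [0, 0, 0], "claw": 0.4}

```text
clock: 3.68
tcp_pos: [0.5672, 0.0614, 0.1064]
orientation: [2.175, 2.266, 0.003]
contact_force: [-0.5, 0.4, -0.2]
grip_width: 0.0343
gripper_force: 0.0
```

```bash
python3 - <<'E'
from h import *
st()
f=grab_frame("wrist"); cv2.imwrite("pics/w3.png",f["frame"][:,:,::-1])
E
```

```text
t 3.68 tcp [0.5672 0.0614 0.1064] y 2.36 z [ 0.002  0.001 -1.   ] w 0.0343 F [-0.5  0.4 -0.2] q7 [-0.57  0.49  0.46  1.94 -0.3   0.77  0.1 ]
```

View pics/w3.png

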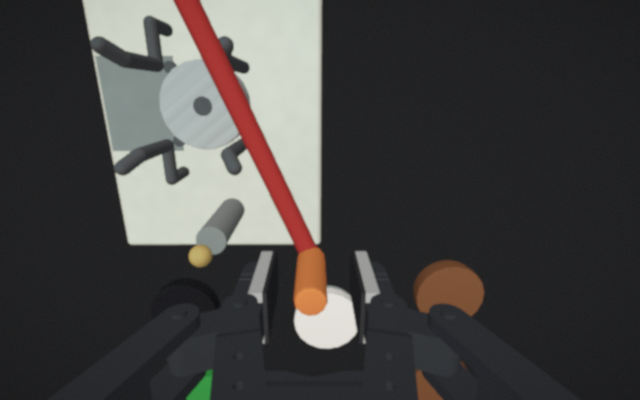

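The orange handle at (310,285) stands between the pads, so I close on it and work out the arc.

drive_tool:
  rows:
    - {"offset": [0, 0, 0], "rotation": [0, 0, 0], "claw": 0}
    - {"offset": [0, 0, 0], "rotation": [0, 0, 0], "claw": 0}
    - {"offset": [0, 0, 0], "rotation": [0, 0, 0], "claw": 0}
    - {"offset": [0, 0, 0], "rotation": [0, 0, 0], "claw": 0}
    - {"offset": [0, 0, 0], "rotation": [0, 0, 0], "claw": 0}

```text
clock: 4.15
tcp_pos: [0.5668, 0.0611, 0.1056]
orientation: [2.175, 2.266, 0.001]
contact_force: [-1.2, -0.1, 4.3]
grip_width: 0.0131
gripper_force: 20.9
```

```bash
python3 - <<'E'
from h import *
st(); o=get_obs(); H=np.array([.4915,.215]); d=o["tcp_pos"][:2]-H; r=np.hypot(*d); a0=np.arctan2(d[0],-d[1]); print(r,a0)
for a in np.linspace(a0,1.5,12): print(round(a,2),tool(np.r_[H+r*np.array([np.sin(a),-np.cos(a)])-o["tcp_pos"][:2],0])[:2])
E
```

```text
t 4.15 tcp [0.5668 0.0611 0.1056] y 2.35 z [ 0.001  0.    -1.   ] w 0.0131 F [-1.2 -0.1  4.3] q7 [-0.57  0.49  0.46  1.94 -0.3   0.77  0.1 ]
0.17134302907585597 0.455140796897147
0.46 [0. 0.]
0.55 [0.0483 0.0971]
0.65 [0.1056 0.1892]
0.74 [0.1714 0.2754]
0.84 [0.2451 0.355 ]
0.93 [0.326  0.4273]
1.03 [0.4133 0.4916]
1.12 [0.5064 0.5472]
1.22 [0.6043 0.5938]
1.31 [0.7063 0.631 ]
1.41 [0.8112 0.6582]
1.5 [0.9183 0.6754]
```

drive_tool:
  rows:
    - {"offset": [0, 0, -0.02], "rotation": [0, 0, 0], "claw": 0}
    - {"offset": [0.048, 0.097, -0.02], "rotation": [0, 0, 0], "claw": 0}
    - {"offset": [0.106, 0.189, -0.02], "rotation": [0, 0, 0], "claw": 0}
    - {"offset": [0.171, 0.275, -0.02], "rotation": [0, 0, 0], "claw": 0}
    - {"offset": [0.245, 0.355, -0.02], "rotation": [0, 0, 0], "claw": 0}
    - {"offset": [0.326, 0.427, -0.02], "rotation": [0, 0, 0], "claw": 0}
    - {"offset": [0.413, 0.492, -0.02], "rotation": [0, 0, 0], "claw": 0}
    - {"offset": [0.506, 0.547, -0.02], "rotation": [0, 0, 0], "claw": 0}
    - {"offset": [0.604, 0.594, -0.02], "rotation": [0, 0, 0], "claw": 0}
    - {"offset": [0.706, 0.631, -0.02], "rotation": [0, 0, 0], "claw": 0}
    - {"offset": [0.811, 0.658, -0.02], "rotation": [0, 0, 0], "claw": 0}
    - {"offset": [0.918, 0.675, -0.02], "rotation": [0, 0, 0], "claw": 0}
    - {"offset": [0.918, 0.675, -0.02], "rotation": [0, 0, 0], "claw": 0}
    - {"offset": [0.918, 0.675, -0.02], "rotation": [0, 0, 0], "claw": 0}

```text
clock: 5.32
tcp_pos: [0.6622, 0.2054, 0.1075]
orientation: [2.172, 2.269, 0.002]
contact_force: [5.0, 0.5, -11.2]
grip_width: 0.0132
gripper_force: 20.4
```

drive_tool:
  rows:
    - {"offset": [0, 0, 0], "rotation": [0, 0, 0], "claw": 0.6}
    - {"offset": [0, 0, 0], "rotation": [0, 0, 0], "claw": 0.6}
    - {"offset": [0, 0, 0], "rotation": [0, 0, 0], "claw": 0.6}
    - {"offset": [0, 0, -0.3], "rotation": [0, 0, 0], "claw": 1}
    - {"offset": [0, 0, -0.6], "rotation": [0, 0, 0], "claw": 1}
    - {"offset": [-0.15, -0.4, -0.6], "rotation": [0, 0, 0], "claw": 1}
    - {"offset": [-0.1, -0.8, -0.6], "rotation": [0, 0, 0], "claw": 1}
    - {"offset": [-0.1, -1, -0.6], "rotation": [0, 0, 0], "claw": 1}
    - {"offset": [-0.1, -1, -0.6], "rotation": [0, 0, 0], "claw": 1}
    - {"offset": [-0.1, -1, -0.6], "rotation": [0, 0, 0], "claw": 1}
    - {"offset": [-0.1, -1, -0.6], "rotation": [0, 0, 0], "claw": 1}

```text
clock: 6.23
tcp_pos: [0.5118, 0.1819, 0.1993]
orientation: [-2.174, -2.266, -0.003]
contact_force: [0.6, 0.6, 0.4]
grip_width: 0.0858
gripper_force: 0.0
```

```bash
python3 - <<'E'
from h import *
st()
f=grab_frame("wrist"); cv2.imwrite("pics/w4.png",f["frame"][:,:,::-1]);np.savez("w4.npz",**f)
E
```

```text
t 6.23 tcp [0.5118 0.1819 0.1993] y 2.38 z [ 0.     0.002 -1.   ] w 0.0858 F [0.6 0.6 0.4] q7 [-0.87  0.32  0.51  1.93 -0.19  0.94 -0.22]
```

View pics/w4.png

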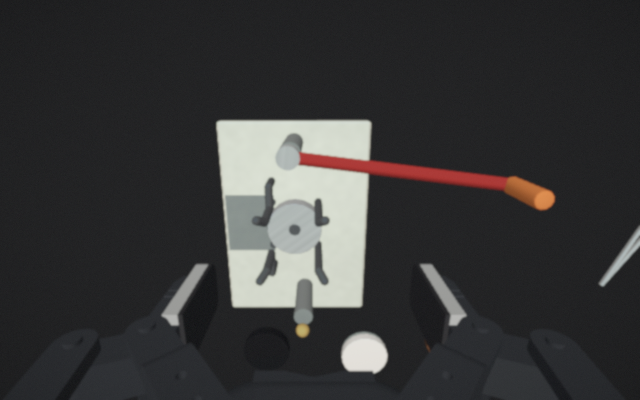

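The bar is now well open (handle at (543,199)) and the puck at (294,226) is clear. I'll measure puck and plate.

```bash
python3 - <<'E'
from h import *
f=dict(np.load("w4.npz"))
g=cv2.cvtColor(f["frame"],cv2.COLOR_RGB2GRAY)
print("plate/puck gray",g[140,240],g[215,295],g[242,300],g[220,240])
# plate: sub-pixel corners through edge lines
m=((g>150)).astype(np.uint8); 
def edge(axis,fixed,lo,hi):  # find crossing positions
    out=[]
    for k in fixed:
        line=(g[k,lo:hi] if axis==0 else g[lo:hi,k]).astype(float)
        d=np.abs(np.diff(line)); i=d.argmax(); out.append(((lo+i+.5,k) if axis==0 else (k,lo+i+.5)))
    W=np.array([cast(f,*p,.012)[:2] for p in out]); vx,vy,x0,y0=cv2.fitLine(W.astype(np.float32),cv2.DIST_HUBER,0,.001,.001).ravel()
    return np.array([vx,vy,x0,y0])
L=edge(0,range(140,290,5),205,240);Rr=edge(0,list(range(200,290,5)),355,378);T=edge(1,range(235,360,5),110,130)
print("left",L,"right",Rr,"top",T)
th=cv2.HoughCircles
hsv=cv2.cvtColor(f["frame"],cv2.COLOR_RGB2HSV)
mk=((g>90)&(g<200)&(hsv[...,1]<40)).astype(np.uint8)*255
mk[:, :262]=0; mk[:,325:]=0; mk[:198]=0; mk[256:]=0
cv2.imwrite("pics/mk.png",np.hstack([cv2.resize(mk[190:260,220:370],None,fx=2.6,fy=2.6),cv2.resize(g[190:260,220:370],None,fx=2.6,fy=2.6)]))
E
```

```text
plate/puck gray 216 183 183 144
left [ 0.04136117 -0.99914426  0.41872206  0.14602411] right [ 0.0442896  -0.9990187   0.57113814  0.11176835] top [0.99911386 0.0420888  0.48383218 0.23530619]
```

View pics/mk.png

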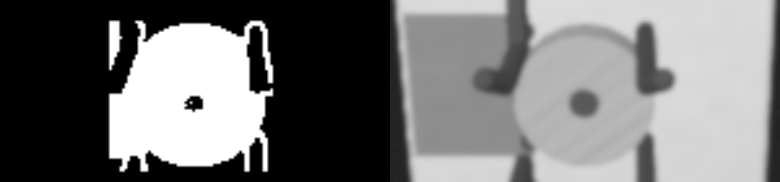

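The crop shows the puck centred at full-image pixel about (294.3,229.7).

```bash
python3 - <<'E'
from h import *
f=dict(np.load("w4.npz"))
print(cast(f,294.3,229.7,.03), tool(np.array([.4948,.1308,.1])-get_obs()["tcp_pos"]),tool([0.,0,0]));st()
f=grab_frame("top")
for c,n in [("white","w"),("green","g")]:
  for b,s in blobs(f,c,150,500)[0]: print(c,cast(f,*b,.014).round(4))
E
```

```text
[0.49492349 0.12865904 0.03      ] [-0.3368 -0.1381  0.6618] [0. 0. 0.]
t 6.28 tcp [0.5133 0.182  0.1994] y 2.35 z [ 0.002  0.002 -1.   ] w 0.0853 F [-1.1 -0.8  0.3] q7 [-0.87  0.32  0.51  1.93 -0.19  0.94 -0.22]
white [0.8683 0.1222 0.014 ]
white [0.6183 0.4504 0.014 ]
white [ 0.5825 -0.0403  0.014 ]
white [0.4678 0.4174 0.014 ]
white [0.3317 0.8878 0.014 ]
white [ 0.2117 -0.8772  0.014 ]
white [ 0.1807 -0.8832  0.014 ]
white [ 0.1487 -0.8876  0.014 ]
white [ 0.1166 -0.8916  0.014 ]
white [0.1246 0.8811 0.014 ]
white [-0.0268  0.0049  0.014 ]
green [ 0.4862 -0.13    0.014 ]
```

drive_tool:
  rows:
    - {"offset": [-0.342, -0.138, 0], "rotation": [0, 0, 0], "claw": 1}
    - {"offset": [-0.342, -0.138, 0], "rotation": [0, 0, 0], "claw": 1}
    - {"offset": [-0.342, -0.138, 0], "rotation": [0, 0, 0], "claw": 1}
    - {"offset": [-0.342, -0.138, 0], "rotation": [0, 0, 0], "claw": 1}
    - {"offset": [-0.342, -0.138, 0.2], "rotation": [0, 0, 0], "claw": 1}
    - {"offset": [-0.342, -0.138, 0.4], "rotation": [0, 0, 0], "claw": 1}
    - {"offset": [-0.342, -0.138, 0.6], "rotation": [0, 0, 0], "claw": 1}
    - {"offset": [-0.342, -0.138, 0.8], "rotation": [0, 0, 0], "claw": 1}
    - {"offset": [-0.342, -0.138, 1], "rotation": [0, 0, 0], "claw": 1}
    - {"offset": [-0.342, -0.138, 1], "rotation": [0, 0, 0], "claw": 1}
    - {"offset": [-0.342, -0.138, 1], "rotation": [0, 0, 0], "claw": 1}

```text
clock: 7.25
tcp_pos: [0.4942, 0.1297, 0.0473]
orientation: [-2.175, -2.266, 0.004]
contact_force: [1.1, 0.6, 0.8]
grip_width: 0.0853
gripper_force: 0.0
```

drive_tool:
  rows:
    - {"offset": [0, 0, 0.05], "rotation": [0, 0, 0], "claw": 1}
    - {"offset": [0, 0, 0.1], "rotation": [0, 0, 0], "claw": 1}
    - {"offset": [0, 0, 0.15], "rotation": [0, 0, 0], "claw": 1}
    - {"offset": [0, 0, 0.2], "rotation": [0, 0, 0], "claw": 1}
    - {"offset": [0, 0, 0.2], "rotation": [0, 0, 0], "claw": 1}
    - {"offset": [0, 0, 0.2], "rotation": [0, 0, 0], "claw": 1}

```text
clock: 7.75
tcp_pos: [0.494, 0.1295, 0.0181]
orientation: [-2.175, -2.266, 0.001]
contact_force: [-0.3, 0.3, 0.2]
grip_width: 0.0854
gripper_force: 0.0
```

drive_tool:
  force: 40
  rows:
    - {"offset": [0, 0, 0], "rotation": [0, 0, 0], "claw": 0.3}
    - {"offset": [0, 0, 0], "rotation": [0, 0, 0], "claw": 0.3}
    - {"offset": [0, 0, 0], "rotation": [0, 0, 0], "claw": 0.3}
    - {"offset": [0, 0, 0], "rotation": [0, 0, 0], "claw": 0.3}
    - {"offset": [0, 0, 0], "rotation": [0, 0, 0], "claw": 0.3}
    - {"offset": [0, 0, 0], "rotation": [0, 0, 0], "claw": 0.3}
    - {"offset": [0, 0, 0], "rotation": [0, 0, 0], "claw": 0.3}

```text
clock: 8.33
tcp_pos: [0.4946, 0.1296, 0.0191]
orientation: [2.176, 2.266, 0.001]
contact_force: [-1.4, 0.3, 6.1]
grip_width: 0.0526
gripper_force: 40.6
```

drive_tool:
  rows:
    - {"offset": [0, 0, -0.03], "rotation": [0, 0, 0], "claw": 0.3}
    - {"offset": [0, 0, -0.1], "rotation": [0, 0, 0], "claw": 0.3}
    - {"offset": [0, 0, -0.2], "rotation": [0, 0, 0], "claw": 0.3}
    - {"offset": [0, 0, -0.35], "rotation": [0, 0, 0], "claw": 0.3}
    - {"offset": [0, 0, -0.5], "rotation": [0, 0, 0], "claw": 0.3}
    - {"offset": [0, 0, -0.65], "rotation": [0, 0, 0], "claw": 0.3}
    - {"offset": [0, 0, -0.85], "rotation": [0, 0, 0], "claw": 0.3}
    - {"offset": [0, 0, -0.85], "rotation": [0, 0, 0], "claw": 0.3}
    - {"offset": [0, 0, -0.85], "rotation": [0, 0, 0], "claw": 0.3}

```text
clock: 9.08
tcp_pos: [0.4952, 0.13, 0.1477]
orientation: [2.175, 2.266, 0.006]
contact_force: [0.6, -0.1, -2.6]
grip_width: 0.0526
gripper_force: 42.6
```

```bash
python3 - <<'E'
from h import *
st()
f=grab_frame("wrist"); cv2.imwrite("pics/w5.png",f["frame"][:,:,::-1]);np.savez("w5.npz",**f)
print(tool(np.array([.52,.31,.14])-get_obs()["tcp_pos"]))
E
```

```text
t 9.08 tcp [0.4952 0.13   0.1477] y 2.35 z [ 0.003  0.002 -1.   ] w 0.0526 F [ 0.6 -0.1 -2.6] q7 [-0.8   0.34  0.52  2.05 -0.24  0.8  -0.1 ]
[1.1931 0.222  0.0438]
```

View pics/w5.png

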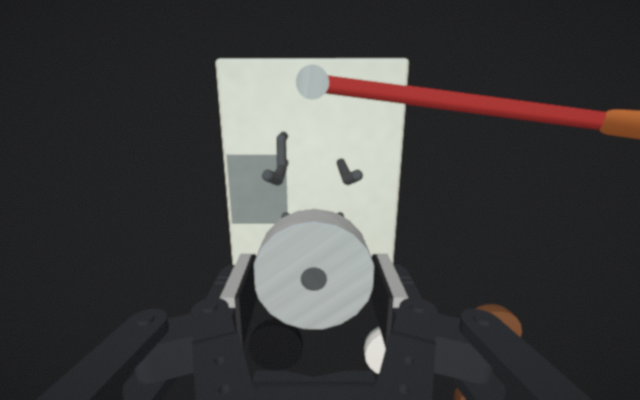

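Puck held, centred at (314,270). Setting it aside at about (0.52, 0.31).

drive_tool:
  rows:
    - {"offset": [0.25, 0.05, 0], "rotation": [0, 0, 0], "claw": 0.3}
    - {"offset": [0.45, 0.1, 0], "rotation": [0, 0, 0], "claw": 0.3}
    - {"offset": [0.6, 0.15, 0], "rotation": [0, 0, 0], "claw": 0.3}
    - {"offset": [0.8, 0.2, 0], "rotation": [0, 0, 0], "claw": 0.3}
    - {"offset": [1, 0.222, 0], "rotation": [0, 0, 0], "claw": 0.3}
    - {"offset": [1, 0.222, 0], "rotation": [0, 0, 0], "claw": 0.3}

```text
clock: 9.63
tcp_pos: [0.5198, 0.2885, 0.144]
orientation: [-2.164, -2.274, -0.001]
contact_force: [0.0, 1.6, -1.4]
grip_width: 0.0525
gripper_force: 42.5
```

drive_tool:
  rows:
    - {"offset": [0.193, 0, 0], "rotation": [0, 0, 0], "claw": 0.3}
    - {"offset": [0.193, 0, 0], "rotation": [0, 0, 0], "claw": 0.3}
    - {"offset": [0.193, 0, 0.15], "rotation": [0, 0, 0], "claw": 0.3}
    - {"offset": [0.193, 0, 0.3], "rotation": [0, 0, 0], "claw": 0.3}
    - {"offset": [0.193, 0, 0.45], "rotation": [0, 0, 0], "claw": 0.3}
    - {"offset": [0.193, 0, 0.6], "rotation": [0, 0, 0], "claw": 0.3}
    - {"offset": [0.193, 0, 0.75], "rotation": [0, 0, 0], "claw": 0.3}
    - {"offset": [0.193, 0, 0.85], "rotation": [0, 0, 0], "claw": 0.3}
    - {"offset": [0.193, 0, 0.9], "rotation": [0, 0, 0], "claw": 0.3}
    - {"offset": [0.193, 0, 0.925], "rotation": [0, 0, 0], "claw": 0.3}
    - {"offset": [0.193, 0, 0.925], "rotation": [0, 0, 0], "claw": 0.3}
    - {"offset": [0.193, 0, 0.925], "rotation": [0, 0, 0], "claw": 0.3}

```text
clock: 10.63
tcp_pos: [0.5195, 0.3091, 0.0071]
orientation: [-2.175, -2.266, 0.002]
contact_force: [-1.9, -0.6, 1.0]
grip_width: 0.0525
gripper_force: 44.2
```

drive_tool:
  rows:
    - {"offset": [0, 0, 0], "rotation": [0, 0, 0], "claw": 1}
    - {"offset": [0, 0, 0], "rotation": [0, 0, 0], "claw": 1}
    - {"offset": [0, 0, 0], "rotation": [0, 0, 0], "claw": 1}
    - {"offset": [0, 0, 0], "rotation": [0, 0, 0], "claw": 1}
    - {"offset": [0, 0, -0.3], "rotation": [0, 0, 0], "claw": 1}
    - {"offset": [0, 0, -0.6], "rotation": [0, 0, 0], "claw": 1}
    - {"offset": [0, 0, -1], "rotation": [0, 0, 0], "claw": 1}
    - {"offset": [0, 0, -1], "rotation": [0, 0, 0], "claw": 1}
    - {"offset": [-0.4, -0.07, -1], "rotation": [0, 0, 0], "claw": 1}
    - {"offset": [-0.883, -0.07, -1], "rotation": [0, 0, 0], "claw": 1}
    - {"offset": [-0.883, -0.07, -1], "rotation": [0, 0, 0], "claw": 1}

```text
clock: 11.55
tcp_pos: [0.5149, 0.1846, 0.1578]
orientation: [2.172, 2.269, 0.003]
contact_force: [0.8, -1.1, 0.5]
grip_width: 0.0855
gripper_force: 0.0
```

drive_tool:
  rows:
    - {"offset": [-0.883, -0.07, -0.28], "rotation": [0, 0, 0], "claw": 1}
    - {"offset": [-0.883, -0.07, -0.28], "rotation": [0, 0, 0], "claw": 1}
    - {"offset": [-0.883, -0.07, -0.28], "rotation": [0, 0, 0], "claw": 1}
    - {"offset": [-0.883, -0.07, -0.28], "rotation": [0, 0, 0], "claw": 1}

```text
clock: 11.88
tcp_pos: [0.5102, 0.0456, 0.201]
orientation: [2.183, 2.256, 0.002]
contact_force: [0.6, -1.1, -0.0]
grip_width: 0.0853
gripper_force: 0.0
```

drive_tool:
  rows:
    - {"offset": [-0.883, -0.07, 0], "rotation": [0, 0, 0], "claw": 1}
    - {"offset": [-0.883, -0.07, 0], "rotation": [0, 0, 0], "claw": 1}
    - {"offset": [-0.883, -0.07, 0], "rotation": [0, 0, 0], "claw": 1}
    - {"offset": [-0.883, -0.07, 0], "rotation": [0, 0, 0], "claw": 1}

```text
clock: 12.22
tcp_pos: [0.5039, -0.088, 0.1998]
orientation: [2.184, 2.255, -0.001]
contact_force: [-0.3, -1.1, 0.4]
grip_width: 0.0854
gripper_force: 0.0
```

drive_tool:
  rows:
    - {"offset": [-0.883, -0.07, 0], "rotation": [0, 0, 0], "claw": 1}
    - {"offset": [-0.883, -0.07, 0], "rotation": [0, 0, 0], "claw": 1}
    - {"offset": [-0.883, -0.07, 0], "rotation": [0, 0, 0], "claw": 1}
    - {"offset": [-0.883, -0.07, 0], "rotation": [0, 0, 0], "claw": 1}
    - {"offset": [-0.883, -0.07, 0], "rotation": [0, 0, 0], "claw": 1}
    - {"offset": [-0.883, -0.07, 0], "rotation": [0, 0, 0], "claw": 1}

```text
clock: 12.72
tcp_pos: [0.4998, -0.2131, 0.1988]
orientation: [-2.177, -2.265, -0.0]
contact_force: [-0.3, 1.2, 0.0]
grip_width: 0.0859
gripper_force: 0.0
```

```bash
cat >> h.py <<'E'
RNG["yellow"]=((20,80,60),(38,255,255)); RNG["green"]=((45,80,40),(80,255,255))
def dish(f,col):
    "lid circle centre: convex hull of the mask cast onto the lid plane"
    b,l=blobs(f,col,150 if f["t"][2]<1 else 40)
    out=[]
    for c,s in b:
        k=[i for i in range(1,l.max()+1) if (l==i).sum()==s[4] and l[l==i].size][0]
        P=np.array([cast(f,u+0.,v+0.,.014)[:2] for v,u in np.argwhere(l==k)],np.float32)*1000
        c2,r=cv2.minEnclosingCircle(P)
        if 24<r<33: out.append((np.array(c2)/1000,r))
    return out
def loc(cols=("yellow","green","white")):
    for n in("top","wrist"):
        f=grab_frame(n)
        for c in cols:
            for p,r in dish(f,c):
                if .4<p[0]<.8 and -.4<p[1]<.05: print(n,c,p.round(4),round(r,1),tool(np.r_[p-get_obs()["tcp_pos"][:2],0])[:2])
    return f
E
python3 - <<'E'
from h import *
st(); f=loc(); cv2.imwrite("pics/w6.png",f["frame"][:,:,::-1])
E
```

```text
t 12.72 tcp [ 0.4998 -0.2131  0.1988] y 2.27 z [-0.  0. -1.] w 0.0859 F [-0.3  1.2  0. ] q7 [-0.24  0.35  0.67  1.94 -0.26  0.94  0.59]
top green [ 0.4861 -0.1296] 29.0 [ 0.5518 -0.0703]
top white [ 0.5822 -0.0411] 29.8 [1.1148 0.5944]
wrist yellow [ 0.4963 -0.2641] 29.9 [-0.3507 -0.0415]
wrist green [ 0.4861 -0.1295] 28.3 [ 0.5491 -0.0709]
wrist white [ 0.5825 -0.0541] 25.5 [1.023 0.593]
wrist white [ 0.4964 -0.2636] 25.0 [-0.3473 -0.0412]
```

View pics/w6.png

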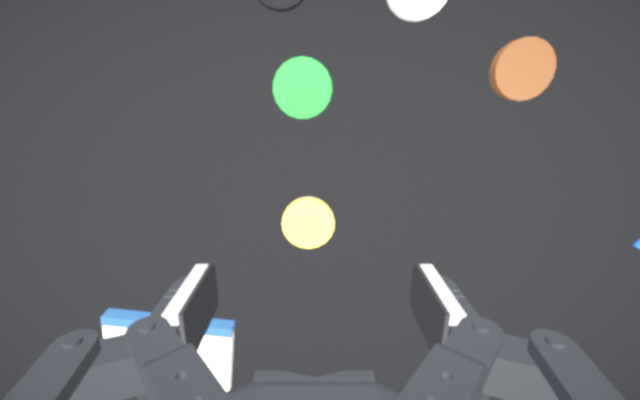

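Yellow lies at (308,222) and green at (302,88). Checking how far the finger tips stand from the TCP using the saved grip picture's depth.

```bash
python3 - <<'E'
from h import *
def pts(f):
    z=f["z_map"];v,u=np.mgrid[:400,:640];return (np.stack([(u-f["cx"])/foc(f)*z,(v-f["cy"])/foc(f)*z,z],-1)-f["t"])@f["R"]
for name,tz in [("w4",.1993),("w5",.1477)]:
    f=dict(np.load(name+".npz")); P=pts(f)
    for sl in [np.s_[240:330,150:262],np.s_[240:330,365:480]]:
        Q=P[sl].reshape(-1,3); Q=Q[(Q[:,2]>tz-.03)&(Q[:,2]<tz+.04)]
        print(name,len(Q),"lowest rel TCP",np.percentile(Q[:,2]-tz,[0.2,1,5,20]).round(4))
    if name=="w5":
        Q=P[270:280,300:330].reshape(-1,3); print("puck top rel",np.median(Q[:,2])-tz, np.median(P[230:255,290:340].reshape(-1,3)[:,2])-tz)
E
```

```text
w4 1812 lowest rel TCP [0.0142 0.0152 0.0174 0.0224]
w4 1813 lowest rel TCP [0.0142 0.0151 0.0174 0.0225]
w5 2120 lowest rel TCP [0.0011 0.0086 0.0112 0.0128]
w5 2151 lowest rel TCP [0.0024 0.0086 0.0112 0.0127]
puck top rel 0.012314108760702464 0.012089467592672931
```

drive_tool:
  rows:
    - {"offset": [-0.35, -0.041, 0], "rotation": [0, 0, 0], "claw": 1}
    - {"offset": [-0.35, -0.041, 0], "rotation": [0, 0, 0], "claw": 1}
    - {"offset": [-0.35, -0.041, 0.25], "rotation": [0, 0, 0], "claw": 1}
    - {"offset": [-0.35, -0.041, 0.5], "rotation": [0, 0, 0], "claw": 1}
    - {"offset": [-0.35, -0.041, 0.75], "rotation": [0, 0, 0], "claw": 1}
    - {"offset": [-0.35, -0.041, 1], "rotation": [0, 0, 0], "claw": 1}
    - {"offset": [-0.35, -0.041, 1], "rotation": [0, 0, 0], "claw": 1}
    - {"offset": [-0.35, -0.041, 1], "rotation": [0, 0, 0], "claw": 1}

```text
clock: 13.48
tcp_pos: [0.4951, -0.2641, 0.048]
orientation: [-2.171, -2.266, 0.002]
contact_force: [-0.4, -0.4, 0.7]
grip_width: 0.0853
gripper_force: 0.0
```

```bash
python3 - <<'E'
from h import *
st(); loc()
E
```

```text
t 13.48 tcp [ 0.4951 -0.2641  0.048 ] y 2.45 z [-0.004  0.002 -1.   ] w 0.0853 F [-0.4 -0.4  0.7] q7 [-0.02  0.6   0.53  1.99 -0.47  0.68  0.84]
top yellow [ 0.5009 -0.2521] 24.8 [0.0864 0.0325]
top green [ 0.4862 -0.1297] 29.0 [ 0.9059 -0.0306]
top white [ 0.5821 -0.0411] 29.8 [1.4689 0.6329]
top white [ 0.5758 -0.3908] 25.6 [-0.8585  0.4926]
top white [ 0.5605 -0.333 ] 25.3 [-0.469  0.407]
wrist yellow [ 0.4965 -0.2639] 29.3 [ 0.0138 -0.0054]
wrist white [ 0.4207 -0.3093] 26.0 [-0.2672 -0.5229]
wrist white [ 0.5764 -0.3026] 26.0 [-0.266   0.5161]
```

drive_tool:
  force: 30
  rows:
    - {"offset": [0, 0.005, 0.15], "rotation": [0, 0, 0], "claw": 1}
    - {"offset": [0, 0.005, 0.25], "rotation": [0, 0, 0], "claw": 1}
    - {"offset": [0, 0.005, 0.32], "rotation": [0, 0, 0], "claw": 1}
    - {"offset": [0, 0.005, 0.32], "rotation": [0, 0, 0], "claw": 1}
    - {"offset": [0, 0.005, 0.32], "rotation": [0, 0, 0], "claw": 1}
    - {"offset": [0, 0.005, 0.32], "rotation": [0, 0, 0], "claw": 0.3}
    - {"offset": [0, 0.005, 0.32], "rotation": [0, 0, 0], "claw": 0.3}
    - {"offset": [0, 0.005, 0.32], "rotation": [0, 0, 0], "claw": 0.3}
    - {"offset": [0, 0.005, 0.32], "rotation": [0, 0, 0], "claw": 0.3}
    - {"offset": [0, 0.005, 0.32], "rotation": [0, 0, 0], "claw": 0.3}
    - {"offset": [0, 0.005, 0.32], "rotation": [0, 0, 0], "claw": 0.3}
    - {"offset": [0, 0.005, 0.32], "rotation": [0, 0, 0], "claw": 0.3}

```text
clock: 14.58
tcp_pos: [0.4973, -0.2662, 0.0023]
orientation: [2.175, 2.265, 0.002]
contact_force: [-1.1, 0.8, 7.3]
grip_width: 0.0538
gripper_force: 30.0
```

drive_tool:
  rows:
    - {"offset": [0, 0, -0.1], "rotation": [0, 0, 0], "claw": 0.3}
    - {"offset": [0, 0, -0.3], "rotation": [0, 0, 0], "claw": 0.3}
    - {"offset": [0, 0, -0.5], "rotation": [0, 0, 0], "claw": 0.3}
    - {"offset": [0, 0, -0.75], "rotation": [0, 0, 0], "claw": 0.3}
    - {"offset": [0, 0, -1], "rotation": [0, 0, 0], "claw": 0.3}
    - {"offset": [0, 0, -1], "rotation": [0, 0, 0], "claw": 0.3}

```text
clock: 15.08
tcp_pos: [0.5, -0.2685, 0.1581]
orientation: [2.17, 2.258, 0.007]
contact_force: [0.9, -0.9, -0.4]
grip_width: 0.0534
gripper_force: 31.9
```

```bash
python3 - <<'E'
from h import *
st(); print(tool(np.array([.4949,.130,.16])-get_obs()["tcp_pos"]))
f=grab_frame("wrist"); print(dish(f,"yellow"),cv2.imwrite("pics/w7.png",f["frame"][:,:,::-1]))
for c,s in blobs(f,"yellow",500)[0]: print(c,s,cast(f,*c,get_obs()["tcp_pos"][2]+.014)-get_obs()["tcp_pos"])
E
```

```text
t 15.08 tcp [ 0.5    -0.2685  0.1581] y 2.29 z [ 0.011 -0.004 -1.   ] w 0.0534 F [ 0.9 -0.9 -0.4] q7 [-0.12  0.44  0.65  1.93 -0.34  0.87  0.75]
[ 2.6559  0.072  -0.0225]
[] True
[313.4 270. ] [  252   212   124   117 11592] [0.0010429  0.00274103 0.014     ]
```

drive_tool:
  rows:
    - {"offset": [0.25, 0.02, 0], "rotation": [0, 0, 0], "claw": 0.3}
    - {"offset": [0.5, 0.02, 0], "rotation": [0, 0, 0], "claw": 0.3}
    - {"offset": [0.7, 0.02, 0], "rotation": [0, 0, 0], "claw": 0.3}
    - {"offset": [0.88, 0.02, 0], "rotation": [0, 0, 0], "claw": 0.3}

```text
clock: 15.47
tcp_pos: [0.4933, -0.1315, 0.1503]
orientation: [-2.173, -2.266, 0.001]
contact_force: [0.3, 0.5, 0.1]
grip_width: 0.0531
gripper_force: 31.9
```

drive_tool:
  rows:
    - {"offset": [0.25, 0.02, 0], "rotation": [0, 0, 0], "claw": 0.3}
    - {"offset": [0.5, 0.02, 0], "rotation": [0, 0, 0], "claw": 0.3}
    - {"offset": [0.7, 0.02, 0], "rotation": [0, 0, 0], "claw": 0.3}
    - {"offset": [0.88, 0.02, 0], "rotation": [0, 0, 0], "claw": 0.3}

```text
clock: 15.8
tcp_pos: [0.4907, 0.0006, 0.1504]
orientation: [-2.173, -2.267, 0.001]
contact_force: [0.6, -0.1, -0.4]
grip_width: 0.053
gripper_force: 31.9
```

drive_tool:
  rows:
    - {"offset": [0.25, 0.02, 0], "rotation": [0, 0, 0], "claw": 0.3}
    - {"offset": [0.45, 0.02, 0], "rotation": [0, 0, 0], "claw": 0.3}
    - {"offset": [0.65, 0.02, 0], "rotation": [0, 0, 0], "claw": 0.3}
    - {"offset": [0.8, 0.02, 0], "rotation": [0, 0, 0], "claw": 0.3}
    - {"offset": [0.88, 0.02, 0], "rotation": [0, 0, 0], "claw": 0.3}
    - {"offset": [0.88, 0.02, 0], "rotation": [0, 0, 0], "claw": 0.3}
    - {"offset": [0.88, 0.02, 0], "rotation": [0, 0, 0], "claw": 0.3}
    - {"offset": [0.88, 0.02, 0], "rotation": [0, 0, 0], "claw": 0.3}

```text
clock: 16.47
tcp_pos: [0.4893, 0.1282, 0.1508]
orientation: [2.178, 2.264, -0.002]
contact_force: [-0.2, -0.2, -0.6]
grip_width: 0.0532
gripper_force: 31.9
```

```bash
cat >> h.py <<'E'
def held(col):
    "offset of the held lid's centre from the TCP and the move that centres it over the stack"
    f=grab_frame("wrist"); o=get_obs(); t=o["tcp_pos"]; b,l=blobs(f,col,500)
    k=np.argmax([s[4] for c,s in b]); c,s=b[k]
    m=(l==np.bincount(l[l>0]).argmax())
    z=np.median(f["z_map"][m]); top=(np.array([(c[0]-f["cx"])/foc(f)*z,(c[1]-f["cy"])/foc(f)*z,z])-f["t"])@f["R"]
    P=np.array([cast(f,u,v,top[2])[:2] for v,u in np.argwhere(m)],np.float32)*1000
    e,r=cv2.minEnclosingCircle(P); e=np.array(e)/1000
    print("lid centroid",top.round(4),"circle",e.round(4),round(r,1),"rel",(top-t).round(4),"move",tool(np.r_[np.array([.4949,.130])-e,0])[:2]); return f
E
python3 - <<'E'
from h import *
st(); held("yellow")
E
```

```text
t 16.47 tcp [0.4893 0.1282 0.1508] y 2.22 z [-0.    -0.001 -1.   ] w 0.0532 F [-0.2 -0.2 -0.6] q7 [-0.87  0.34  0.6   2.06 -0.26  0.81 -0.08]
lid centroid [0.4894 0.1326 0.1636] circle [0.4894 0.1311] 28.9 rel [0.     0.0045 0.0126] move [-0.0086  0.0366]
```

drive_tool:
  rows:
    - {"offset": [0, 0.037, 0], "rotation": [0, 0, 0], "claw": 0.3}
    - {"offset": [0, 0.037, 0], "rotation": [0, 0, 0], "claw": 0.3}
    - {"offset": [0, 0.037, 0.1], "rotation": [0, 0, 0], "claw": 0.3}
    - {"offset": [0, 0.037, 0.25], "rotation": [0, 0, 0], "claw": 0.3}
    - {"offset": [0, 0.037, 0.35], "rotation": [0, 0, 0], "claw": 0.3}
    - {"offset": [0, 0.037, 0.42], "rotation": [0, 0, 0], "claw": 0.3}
    - {"offset": [0, 0.037, 0.5], "rotation": [0, 0, 0], "claw": 0.3}
    - {"offset": [0, 0.037, 0.55], "rotation": [0, 0, 0], "claw": 0.3}
    - {"offset": [0, 0.037, 0.55], "rotation": [0, 0, 0], "claw": 0.3}

```text
clock: 17.27
tcp_pos: [0.4943, 0.1299, 0.0673]
orientation: [-2.175, -2.266, 0.003]
contact_force: [-1.1, 0.4, 0.4]
grip_width: 0.053
gripper_force: 31.9
```

```bash
python3 - <<'E'
from h import *
st(); held("yellow"); print(get_obs()["moment"])
E
```

```text
t 17.27 tcp [0.4943 0.1299 0.0673] y 2.32 z [-0.002 -0.001 -1.   ] w 0.053 F [-1.1  0.4  0.4] q7 [-0.78  0.49  0.51  2.1  -0.39  0.64  0.03]
lid centroid [0.4943 0.1348 0.08  ] circle [0.4945 0.1332] 28.7 rel [-0.0005  0.0047  0.0119] move [-0.0212  0.0015]
[-0.00913558  0.02686621 -0.05050516]
```

drive_tool:
  rows:
    - {"offset": [-0.01, 0, 0.06], "rotation": [0, 0, 0], "claw": 0.3}
    - {"offset": [-0.01, 0, 0.12], "rotation": [0, 0, 0], "claw": 0.3}
    - {"offset": [-0.01, 0, 0.18], "rotation": [0, 0, 0], "claw": 0.3}
    - {"offset": [-0.01, 0, 0.24], "rotation": [0, 0, 0], "claw": 0.3}
    - {"offset": [-0.01, 0, 0.3], "rotation": [0, 0, 0], "claw": 0.3}
    - {"offset": [-0.01, 0, 0.345], "rotation": [0, 0, 0], "claw": 0.3}
    - {"offset": [-0.01, 0, 0.345], "rotation": [0, 0, 0], "claw": 0.3}
    - {"offset": [-0.01, 0, 0.345], "rotation": [0, 0, 0], "claw": 0.3}

```text
clock: 17.98
tcp_pos: [0.4947, 0.1286, 0.0163]
orientation: [-2.176, -2.266, 0.002]
contact_force: [0.6, 0.9, 0.1]
grip_width: 0.0533
gripper_force: 32.0
```

drive_tool:
  rows:
    - {"offset": [0, 0, 0.01], "rotation": [0, 0, 0], "claw": 0.3}
    - {"offset": [0, 0, 0.01], "rotation": [0, 0, 0], "claw": 1}
    - {"offset": [0, 0, 0.01], "rotation": [0, 0, 0], "claw": 1}
    - {"offset": [0, 0, 0.01], "rotation": [0, 0, 0], "claw": 1}
    - {"offset": [0, 0, 0.01], "rotation": [0, 0, 0], "claw": 1}
    - {"offset": [0, 0, -0.2], "rotation": [0, 0, 0], "claw": 1}
    - {"offset": [0, 0, -0.45], "rotation": [0, 0, 0], "claw": 1}
    - {"offset": [0, 0, -0.7], "rotation": [0, 0, 0], "claw": 1}
    - {"offset": [0, 0, -1], "rotation": [0, 0, 0], "claw": 1}
    - {"offset": [0, 0, -1], "rotation": [0, 0, 0], "claw": 1}

```text
clock: 18.82
tcp_pos: [0.4989, 0.1294, 0.1733]
orientation: [2.174, 2.263, 0.016]
contact_force: [0.7, 0.2, 0.3]
grip_width: 0.085
gripper_force: 0.0
```

drive_tool:
  rows:
    - {"offset": [-0.695, -0.045, -0.2], "rotation": [0, 0, 0], "claw": 1}
    - {"offset": [-0.695, -0.045, -0.2], "rotation": [0, 0, 0], "claw": 1}
    - {"offset": [-0.695, -0.045, -0.2], "rotation": [0, 0, 0], "claw": 1}
    - {"offset": [-0.695, -0.045, -0.2], "rotation": [0, 0, 0], "claw": 1}

```text
clock: 19.15
tcp_pos: [0.4929, 0.0184, 0.1987]
orientation: [2.183, 2.256, 0.003]
contact_force: [-0.2, 0.2, 0.5]
grip_width: 0.0854
gripper_force: 0.0
```

drive_tool:
  rows:
    - {"offset": [-0.695, -0.045, 0], "rotation": [0, 0, 0], "claw": 1}
    - {"offset": [-0.695, -0.045, 0], "rotation": [0, 0, 0], "claw": 1}
    - {"offset": [-0.695, -0.045, 0], "rotation": [0, 0, 0], "claw": 1}
    - {"offset": [-0.695, -0.045, 0], "rotation": [0, 0, 0], "claw": 1}
    - {"offset": [-0.695, -0.045, 0], "rotation": [0, 0, 0], "claw": 1}
    - {"offset": [-0.695, -0.045, 0], "rotation": [0, 0, 0], "claw": 1}

```text
clock: 19.65
tcp_pos: [0.4901, -0.0789, 0.1966]
orientation: [-2.174, -2.267, -0.0]
contact_force: [-0.0, 0.2, -0.4]
grip_width: 0.0853
gripper_force: 0.0
```

```bash
python3 - <<'E'
from h import *
st(); f=loc(); f=grab_frame("top"); 
print([ (b,cast(f,*b,.026).round(4)) for b,s in blobs(f,"yellow",30)[0]])
E
```

```text
t 19.65 tcp [ 0.4901 -0.0789  0.1966] y 2.4 z [-0.     0.001 -1.   ] w 0.0853 F [-0.   0.2 -0.4] q7 [-0.57  0.27  0.72  2.05 -0.22  0.91  0.31]
wrist green [ 0.4861 -0.1287] 29.9 [-0.3343 -0.042 ]
wrist white [ 0.5825 -0.0403] 28.1 [0.2266 0.6254]
[(array([ 38.1, 193.2]), array([0.5384, 0.7946, 0.026 ])), (array([268.9, 205.9]), array([0.4941, 0.1299, 0.026 ]))]
```

drive_tool:
  rows:
    - {"offset": [-0.325, -0.042, 0], "rotation": [0, 0, 0], "claw": 1}
    - {"offset": [-0.325, -0.042, 0], "rotation": [0, 0, 0], "claw": 1}
    - {"offset": [-0.325, -0.042, 0.25], "rotation": [0, 0, 0], "claw": 1}
    - {"offset": [-0.325, -0.042, 0.5], "rotation": [0, 0, 0], "claw": 1}
    - {"offset": [-0.325, -0.042, 0.75], "rotation": [0, 0, 0], "claw": 1}
    - {"offset": [-0.325, -0.042, 1], "rotation": [0, 0, 0], "claw": 1}
    - {"offset": [-0.325, -0.042, 1], "rotation": [0, 0, 0], "claw": 1}
    - {"offset": [-0.325, -0.042, 1], "rotation": [0, 0, 0], "claw": 1}

```text
clock: 20.47
tcp_pos: [0.4845, -0.1284, 0.0459]
orientation: [-2.173, -2.265, 0.005]
contact_force: [0.1, 0.8, 0.1]
grip_width: 0.0853
gripper_force: 0.0
```

```bash
python3 - <<'E'
from h import *
st(); loc(("green",))
E
```

```text
t 20.47 tcp [ 0.4845 -0.1284  0.0459] y 2.38 z [-0.004  0.    -1.   ] w 0.0853 F [0.1 0.8 0.1] q7 [-0.3   0.53  0.56  2.13 -0.49  0.61  0.64]
wrist green [ 0.4861 -0.1287] 29.2 [ 0.0031 -0.0062]
```

drive_tool:
  rows:
    - {"offset": [0, 0, 0.15], "rotation": [0, 0, 0], "claw": 1}
    - {"offset": [0, 0, 0.25], "rotation": [0, 0, 0], "claw": 1}
    - {"offset": [0, 0, 0.315], "rotation": [0, 0, 0], "claw": 1}
    - {"offset": [0, 0, 0.315], "rotation": [0, 0, 0], "claw": 1}
    - {"offset": [0, 0, 0.315], "rotation": [0, 0, 0], "claw": 1}
    - {"offset": [0, 0, 0.315], "rotation": [0, 0, 0], "claw": 0.3}
    - {"offset": [0, 0, 0.315], "rotation": [0, 0, 0], "claw": 0.3}
    - {"offset": [0, 0, 0.315], "rotation": [0, 0, 0], "claw": 0.3}
    - {"offset": [0, 0, 0.315], "rotation": [0, 0, 0], "claw": 0.3}
    - {"offset": [0, 0, 0.315], "rotation": [0, 0, 0], "claw": 0.3}
    - {"offset": [0, 0, 0.315], "rotation": [0, 0, 0], "claw": 0.3}
    - {"offset": [0, 0, 0.315], "rotation": [0, 0, 0], "claw": 0.3}

```text
clock: 21.57
tcp_pos: [0.4865, -0.1291, 0.0007]
orientation: [2.175, 2.266, 0.002]
contact_force: [-1.4, 0.7, 9.4]
grip_width: 0.0536
gripper_force: 29.7
```

drive_tool:
  rows:
    - {"offset": [0, 0, -0.1], "rotation": [0, 0, 0], "claw": 0.3}
    - {"offset": [0, 0, -0.3], "rotation": [0, 0, 0], "claw": 0.3}
    - {"offset": [0, 0, -0.5], "rotation": [0, 0, 0], "claw": 0.3}
    - {"offset": [0, 0, -0.75], "rotation": [0, 0, 0], "claw": 0.3}
    - {"offset": [0, 0, -1], "rotation": [0, 0, 0], "claw": 0.3}
    - {"offset": [0, 0, -1], "rotation": [0, 0, 0], "claw": 0.3}
    - {"offset": [0, 0, -1], "rotation": [0, 0, 0], "claw": 0.3}

```text
clock: 22.15
tcp_pos: [0.4873, -0.129, 0.1518]
orientation: [2.173, 2.264, 0.006]
contact_force: [-0.3, -0.3, -1.5]
grip_width: 0.0534
gripper_force: 32.2
```

```bash
python3 - <<'E'
from h import *
st(); held("green")
E
```

```text
t 22.15 tcp [ 0.4873 -0.129   0.1518] y 2.36 z [ 0.005  0.001 -1.   ] w 0.0534 F [-0.3 -0.3 -1.5] q7 [-0.45  0.36  0.72  2.08 -0.32  0.81  0.51]
lid centroid [ 0.4873 -0.1263  0.166 ] circle [ 0.4875 -0.128 ] 29.0 rel [0.0012 0.0023 0.0157] move [1.7167 0.1208]
```

drive_tool:
  rows:
    - {"offset": [0.25, 0.06, 0], "rotation": [0, 0, 0], "claw": 0.3}
    - {"offset": [0.5, 0.06, 0], "rotation": [0, 0, 0], "claw": 0.3}
    - {"offset": [0.7, 0.06, 0], "rotation": [0, 0, 0], "claw": 0.3}
    - {"offset": [0.863, 0.06, 0], "rotation": [0, 0, 0], "claw": 0.3}

```text
clock: 22.53
tcp_pos: [0.488, 0.0032, 0.1481]
orientation: [-2.172, -2.267, 0.004]
contact_force: [0.6, 0.2, -0.4]
grip_width: 0.0536
gripper_force: 32.2
```

drive_tool:
  rows:
    - {"offset": [0.25, 0.06, 0], "rotation": [0, 0, 0], "claw": 0.3}
    - {"offset": [0.45, 0.06, 0], "rotation": [0, 0, 0], "claw": 0.3}
    - {"offset": [0.65, 0.06, 0], "rotation": [0, 0, 0], "claw": 0.3}
    - {"offset": [0.8, 0.06, 0], "rotation": [0, 0, 0], "claw": 0.3}
    - {"offset": [0.863, 0.06, 0], "rotation": [0, 0, 0], "claw": 0.3}
    - {"offset": [0.863, 0.06, 0], "rotation": [0, 0, 0], "claw": 0.3}
    - {"offset": [0.863, 0.06, 0], "rotation": [0, 0, 0], "claw": 0.3}
    - {"offset": [0.863, 0.06, 0], "rotation": [0, 0, 0], "claw": 0.3}

```text
clock: 23.2
tcp_pos: [0.4929, 0.1283, 0.1491]
orientation: [2.178, 2.264, -0.002]
contact_force: [0.6, 0.4, -1.6]
grip_width: 0.0535
gripper_force: 32.2
```

```bash
python3 - <<'E'
from h import *
st(); held("green")
E
```

```text
t 23.2 tcp [0.4929 0.1283 0.1491] y 2.2 z [-0.001 -0.001 -1.   ] w 0.0535 F [ 0.6  0.4 -1.6] q7 [-0.92  0.37  0.67  2.06 -0.31  0.82 -0.03]
lid centroid [0.493  0.1308 0.1635] circle [0.4924 0.1292] 29.0 rel [-0.      0.0026  0.0142] move [0.0046 0.0166]
```

drive_tool:
  rows:
    - {"offset": [0.012, 0.014, 0], "rotation": [0, 0, 0], "claw": 0.3}
    - {"offset": [0.012, 0.014, 0.1], "rotation": [0, 0, 0], "claw": 0.3}
    - {"offset": [0.012, 0.014, 0.25], "rotation": [0, 0, 0], "claw": 0.3}
    - {"offset": [0.012, 0.014, 0.35], "rotation": [0, 0, 0], "claw": 0.3}
    - {"offset": [0.012, 0.014, 0.42], "rotation": [0, 0, 0], "claw": 0.3}
    - {"offset": [0.012, 0.014, 0.5], "rotation": [0, 0, 0], "claw": 0.3}
    - {"offset": [0.012, 0.014, 0.55], "rotation": [0, 0, 0], "claw": 0.3}
    - {"offset": [0.012, 0.014, 0.55], "rotation": [0, 0, 0], "claw": 0.3}

```text
clock: 23.92
tcp_pos: [0.4946, 0.1318, 0.0659]
orientation: [-2.176, -2.265, 0.003]
contact_force: [-0.4, 0.2, 0.3]
grip_width: 0.0537
gripper_force: 32.2
```

```bash
python3 - <<'E'
from h import *
st(); held("green")
E
```

```text
t 23.92 tcp [0.4946 0.1318 0.0659] y 2.32 z [-0.002 -0.001 -1.   ] w 0.0537 F [-0.4  0.2  0.3] q7 [-0.83  0.51  0.56  2.1  -0.44  0.65  0.08]
lid centroid [0.4947 0.1348 0.0802] circle [0.4948 0.1332] 28.6 rel [-0.0003  0.0028  0.0135] move [-0.0213 -0.0005]
```

Same picture as with yellow, so the same small correction and on down to a 1–2 mm drop.

drive_tool:
  rows:
    - {"offset": [-0.01, 0, 0.06], "rotation": [0, 0, 0], "claw": 0.3}
    - {"offset": [-0.01, 0, 0.12], "rotation": [0, 0, 0], "claw": 0.3}
    - {"offset": [-0.01, 0, 0.18], "rotation": [0, 0, 0], "claw": 0.3}
    - {"offset": [-0.01, 0, 0.22], "rotation": [0, 0, 0], "claw": 0.3}
    - {"offset": [-0.01, 0, 0.24], "rotation": [0, 0, 0], "claw": 0.3}
    - {"offset": [-0.01, 0, 0.25], "rotation": [0, 0, 0], "claw": 0.3}
    - {"offset": [-0.01, 0, 0.25], "rotation": [0, 0, 0], "claw": 0.3}

```text
clock: 24.55
tcp_pos: [0.4951, 0.1307, 0.0292]
orientation: [-2.175, -2.266, 0.001]
contact_force: [0.3, 0.1, -0.1]
grip_width: 0.0535
gripper_force: 32.2
```

drive_tool:
  rows:
    - {"offset": [0, 0, 0], "rotation": [0, 0, 0], "claw": 1}
    - {"offset": [0, 0, 0], "rotation": [0, 0, 0], "claw": 1}
    - {"offset": [0, 0, 0], "rotation": [0, 0, 0], "claw": 1}
    - {"offset": [0, 0, 0], "rotation": [0, 0, 0], "claw": 1}
    - {"offset": [0, 0, -0.2], "rotation": [0, 0, 0], "claw": 1}
    - {"offset": [0, 0, -0.45], "rotation": [0, 0, 0], "claw": 1}
    - {"offset": [0, 0, -0.7], "rotation": [0, 0, 0], "claw": 1}
    - {"offset": [0, 0, -1], "rotation": [0, 0, 0], "claw": 1}
    - {"offset": [0, 0, -1], "rotation": [0, 0, 0], "claw": 1}

```text
clock: 25.3
tcp_pos: [0.4991, 0.1313, 0.186]
orientation: [2.174, 2.263, 0.015]
contact_force: [2.0, -1.0, 0.3]
grip_width: 0.0853
gripper_force: 0.0
```

drive_tool:
  rows:
    - {"offset": [-0.823, 0.533, -0.13], "rotation": [0, 0, 0], "claw": 1}
    - {"offset": [-0.823, 0.533, -0.13], "rotation": [0, 0, 0], "claw": 1}
    - {"offset": [-0.823, 0.533, -0.13], "rotation": [0, 0, 0], "claw": 1}
    - {"offset": [-0.823, 0.533, -0.13], "rotation": [0, 0, 0], "claw": 1}
    - {"offset": [-0.823, 0.533, -0.13], "rotation": [0, 0, 0], "claw": 1}
    - {"offset": [-0.823, 0.533, -0.13], "rotation": [0, 0, 0], "claw": 1}
    - {"offset": [-0.823, 0.533, -0.13], "rotation": [0, 0, 0], "claw": 1}

```text
clock: 25.88
tcp_pos: [0.5795, 0.0116, 0.1986]
orientation: [-2.174, -2.266, 0.0]
contact_force: [0.1, 0.1, 0.2]
grip_width: 0.0852
gripper_force: 0.0
```

```bash
python3 - <<'E'
from h import *
st(); f=loc(("white",)); cv2.imwrite("pics/w8.png",f["frame"][:,:,::-1])
f=grab_frame("top"); print([(b,cast(f,*b,.04).round(4)) for b,s in blobs(f,"green",30)[0]])
E
```

```text
t 25.88 tcp [0.5795 0.0116 0.1986] y 2.37 z [-0.001  0.001 -1.   ] w 0.0852 F [0.1 0.1 0.2] q7 [-0.67  0.43  0.71  1.86 -0.33  0.98  0.23]
wrist white [ 0.583  -0.0398] 28.5 [-0.3495  0.009 ]
[(array([631. , 105.1]), array([ 0.7844, -0.957 ,  0.04  ])), (array([262.5, 202.2]), array([0.5038, 0.147 , 0.04  ]))]
```

View pics/w8.png

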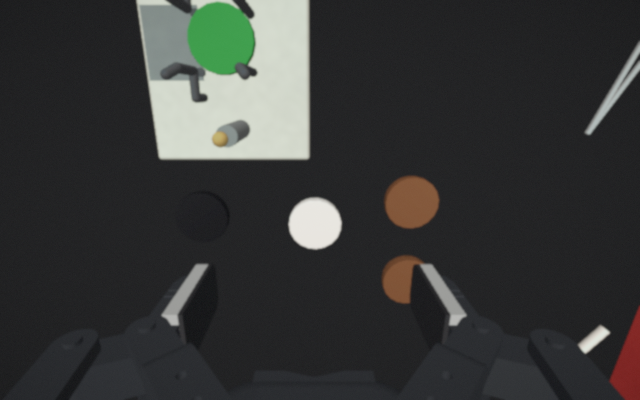

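White at (315,222) is clear of the brown (412,202) and black (203,216) ones, and green lies flat in the stack at (221,38).

drive_tool:
  rows:
    - {"offset": [-0.34, 0.012, 0], "rotation": [0, 0, 0], "claw": 0.88}
    - {"offset": [-0.34, 0.012, 0], "rotation": [0, 0, 0], "claw": 0.88}
    - {"offset": [-0.34, 0.012, 0.25], "rotation": [0, 0, 0], "claw": 0.88}
    - {"offset": [-0.34, 0.012, 0.5], "rotation": [0, 0, 0], "claw": 0.88}
    - {"offset": [-0.34, 0.012, 0.75], "rotation": [0, 0, 0], "claw": 0.88}
    - {"offset": [-0.34, 0.012, 1], "rotation": [0, 0, 0], "claw": 0.88}
    - {"offset": [-0.34, 0.012, 1], "rotation": [0, 0, 0], "claw": 0.88}
    - {"offset": [-0.34, 0.012, 1], "rotation": [0, 0, 0], "claw": 0.88}

```text
clock: 26.7
tcp_pos: [0.5825, -0.0396, 0.0481]
orientation: [-2.173, -2.265, 0.005]
contact_force: [0.1, -0.8, 0.1]
grip_width: 0.0752
gripper_force: 0.0
```

```bash
python3 - <<'E'
from h import *
st(); loc(("white",))
E
```

```text
t 26.7 tcp [ 0.5825 -0.0396  0.0481] y 2.38 z [-0.004 -0.    -1.   ] w 0.0752 F [ 0.1 -0.8  0.1] q7 [-0.46  0.64  0.57  1.94 -0.51  0.72  0.46]
wrist white [ 0.5827 -0.0398] 28.5 [ 0.0029 -0.0179]
```

drive_tool:
  rows:
    - {"offset": [0, 0, 0.15], "rotation": [0, 0, 0], "claw": 0.88}
    - {"offset": [0, 0, 0.25], "rotation": [0, 0, 0], "claw": 0.88}
    - {"offset": [0, 0, 0.33], "rotation": [0, 0, 0], "claw": 0.88}
    - {"offset": [0, 0, 0.33], "rotation": [0, 0, 0], "claw": 0.88}
    - {"offset": [0, 0, 0.33], "rotation": [0, 0, 0], "claw": 0.88}
    - {"offset": [0, 0, 0.33], "rotation": [0, 0, 0], "claw": 0.3}
    - {"offset": [0, 0, 0.33], "rotation": [0, 0, 0], "claw": 0.3}
    - {"offset": [0, 0, 0.33], "rotation": [0, 0, 0], "claw": 0.3}
    - {"offset": [0, 0, 0.33], "rotation": [0, 0, 0], "claw": 0.3}
    - {"offset": [0, 0, 0.33], "rotation": [0, 0, 0], "claw": 0.3}
    - {"offset": [0, 0, 0.33], "rotation": [0, 0, 0], "claw": 0.3}
    - {"offset": [0, 0, 0.33], "rotation": [0, 0, 0], "claw": 0.3}

```text
clock: 27.8
tcp_pos: [0.5851, -0.0402, 0.0012]
orientation: [2.175, 2.265, 0.003]
contact_force: [-2.7, 0.0, 7.3]
grip_width: 0.0534
gripper_force: 30.4
```

drive_tool:
  rows:
    - {"offset": [0, 0, -0.1], "rotation": [0, 0, 0], "claw": 0.3}
    - {"offset": [0, 0, -0.3], "rotation": [0, 0, 0], "claw": 0.3}
    - {"offset": [0, 0, -0.5], "rotation": [0, 0, 0], "claw": 0.3}
    - {"offset": [0, 0, -0.75], "rotation": [0, 0, 0], "claw": 0.3}
    - {"offset": [0, 0, -1], "rotation": [0, 0, 0], "claw": 0.3}
    - {"offset": [0, 0, -1], "rotation": [0, 0, 0], "claw": 0.3}
    - {"offset": [0, 0, -1], "rotation": [0, 0, 0], "claw": 0.3}

```text
clock: 28.38
tcp_pos: [0.5859, -0.0402, 0.1525]
orientation: [2.173, 2.264, 0.008]
contact_force: [0.1, 0.6, -0.5]
grip_width: 0.0532
gripper_force: 32.0
```

```bash
python3 - <<'E'
from h import *
st(); print(tool(np.array([.4949,.130,.15])-get_obs()["tcp_pos"]))
f=grab_frame("wrist"); t=get_obs()["tcp_pos"]
for c,s in blobs(f,"white",1500)[0]: print(c,s,(cast(f,*c,t[2]+.014)-t).round(4))
E
```

```text
t 28.38 tcp [ 0.5859 -0.0402  0.1525] y 2.34 z [ 0.006  0.001 -1.   ] w 0.0532 F [ 0.1  0.6 -0.5] q7 [-0.55  0.5   0.69  1.88 -0.4   0.9   0.37]
[ 1.1588 -0.5595  0.0146]
[206.3  52. ] [  101     0   199   105 17875] [-0.0408  0.0909  0.014 ]
[313.2 275.1] [  253   217   122   116 10983] [0.0014 0.0015 0.014 ]
```

drive_tool:
  rows:
    - {"offset": [0.2, -0.09, 0], "rotation": [0, 0, 0], "claw": 0.3}
    - {"offset": [0.4, -0.18, 0], "rotation": [0, 0, 0], "claw": 0.3}
    - {"offset": [0.58, -0.278, 0], "rotation": [0, 0, 0], "claw": 0.3}

```text
clock: 28.68
tcp_pos: [0.5373, 0.0461, 0.1481]
orientation: [-2.176, -2.265, 0.003]
contact_force: [0.7, 1.1, -0.8]
grip_width: 0.0533
gripper_force: 31.9
```

drive_tool:
  rows:
    - {"offset": [0.2, -0.09, 0], "rotation": [0, 0, 0], "claw": 0.3}
    - {"offset": [0.4, -0.18, 0], "rotation": [0, 0, 0], "claw": 0.3}
    - {"offset": [0.5, -0.25, 0], "rotation": [0, 0, 0], "claw": 0.3}
    - {"offset": [0.58, -0.278, 0], "rotation": [0, 0, 0], "claw": 0.3}
    - {"offset": [0.58, -0.278, 0], "rotation": [0, 0, 0], "claw": 0.3}
    - {"offset": [0.58, -0.278, 0], "rotation": [0, 0, 0], "claw": 0.3}
    - {"offset": [0.58, -0.278, 0], "rotation": [0, 0, 0], "claw": 0.3}

```text
clock: 29.27
tcp_pos: [0.4936, 0.1291, 0.1491]
orientation: [2.177, 2.265, -0.002]
contact_force: [0.4, 0.1, -0.9]
grip_width: 0.054
gripper_force: 31.9
```

```bash
python3 - <<'E'
from h import *
st(); print(tool(np.array([.4952,.130,.15])-get_obs()["tcp_pos"]))
f=grab_frame("wrist"); t=get_obs()["tcp_pos"]; cv2.imwrite("pics/w9.png",f["frame"][:,:,::-1])
for c,s in blobs(f,"white",1500)[0]: print(c,s,(cast(f,*c,t[2]+.014)-t).round(4))
E
```

```text
t 29.27 tcp [0.4936 0.1291 0.1491] y 2.28 z [-0.001 -0.001 -1.   ] w 0.054 F [ 0.4  0.1 -0.9] q7 [-0.95  0.38  0.71  2.06 -0.33  0.82 -0.  ]
[ 0.0057  0.0106 -0.0061]
[317.6 180.2] [  219    57   192   276 33313] [-0.0001  0.0462  0.014 ]
```

View pics/w9.png

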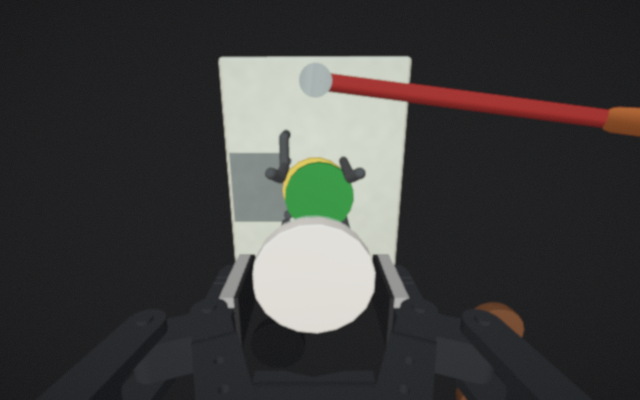

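drive_tool:
  rows:
    - {"offset": [0.009, 0.01, 0], "rotation": [0, 0, 0], "claw": 0.3}
    - {"offset": [0.009, 0.01, 0.1], "rotation": [0, 0, 0], "claw": 0.3}
    - {"offset": [0.009, 0.01, 0.25], "rotation": [0, 0, 0], "claw": 0.3}
    - {"offset": [0.009, 0.01, 0.35], "rotation": [0, 0, 0], "claw": 0.3}
    - {"offset": [0.009, 0.01, 0.42], "rotation": [0, 0, 0], "claw": 0.3}
    - {"offset": [0.009, 0.01, 0.5], "rotation": [0, 0, 0], "claw": 0.3}
    - {"offset": [0.009, 0.01, 0.55], "rotation": [0, 0, 0], "claw": 0.3}
    - {"offset": [0.009, 0.01, 0.55], "rotation": [0, 0, 0], "claw": 0.3}

```text
clock: 29.98
tcp_pos: [0.4945, 0.1312, 0.0658]
orientation: [-2.176, -2.266, 0.003]
contact_force: [-1.5, 0.6, -0.7]
grip_width: 0.0531
gripper_force: 31.9
```

drive_tool:
  rows:
    - {"offset": [0, 0, 0.06], "rotation": [0, 0, 0], "claw": 0.3}
    - {"offset": [0, 0, 0.12], "rotation": [0, 0, 0], "claw": 0.3}
    - {"offset": [0, 0, 0.16], "rotation": [0, 0, 0], "claw": 0.3}
    - {"offset": [0, 0, 0.16], "rotation": [0, 0, 0], "claw": 0.3}
    - {"offset": [0, 0, 0.16], "rotation": [0, 0, 0], "claw": 0.3}

```text
clock: 30.4
tcp_pos: [0.4949, 0.1317, 0.0428]
orientation: [-2.175, -2.266, 0.001]
contact_force: [0.9, 0.1, -0.2]
grip_width: 0.0536
gripper_force: 32.0
```

drive_tool:
  rows:
    - {"offset": [0, 0, 0], "rotation": [0, 0, 0], "claw": 1}
    - {"offset": [0, 0, 0], "rotation": [0, 0, 0], "claw": 1}
    - {"offset": [0, 0, 0], "rotation": [0, 0, 0], "claw": 1}
    - {"offset": [0, 0, 0], "rotation": [0, 0, 0], "claw": 1}
    - {"offset": [0, 0, -0.2], "rotation": [0, 0, 0], "claw": 1}
    - {"offset": [0, 0, -0.45], "rotation": [0, 0, 0], "claw": 1}
    - {"offset": [0, 0, -0.7], "rotation": [0, 0, 0], "claw": 1}
    - {"offset": [0, 0, -1], "rotation": [0, 0, 0], "claw": 1}
    - {"offset": [0, 0, -1], "rotation": [0, 0, 0], "claw": 1}

```text
clock: 31.15
tcp_pos: [0.4989, 0.1321, 0.1995]
orientation: [2.175, 2.263, 0.015]
contact_force: [1.5, -0.3, 0.0]
grip_width: 0.0852
gripper_force: 0.0
```

drive_tool:
  rows:
    - {"offset": [0.73, 0.115, -0.05], "rotation": [0, 0, 0], "claw": 1}
    - {"offset": [0.73, 0.115, -0.05], "rotation": [0, 0, 0], "claw": 1}
    - {"offset": [0.73, 0.115, -0.05], "rotation": [0, 0, 0], "claw": 1}
    - {"offset": [0.73, 0.115, -0.05], "rotation": [0, 0, 0], "claw": 1}

```text
clock: 31.48
tcp_pos: [0.5076, 0.2499, 0.2009]
orientation: [-2.164, -2.276, -0.005]
contact_force: [0.1, 0.6, -0.1]
grip_width: 0.0853
gripper_force: 0.0
```

drive_tool:
  rows:
    - {"offset": [0.73, 0.115, 0], "rotation": [0, 0, 0], "claw": 1}
    - {"offset": [0.73, 0.115, 0], "rotation": [0, 0, 0], "claw": 1}
    - {"offset": [0.73, 0.115, 0], "rotation": [0, 0, 0], "claw": 1}
    - {"offset": [0.73, 0.115, 0], "rotation": [0, 0, 0], "claw": 1}
    - {"offset": [0.73, 0.115, 0], "rotation": [0, 0, 0], "claw": 1}
    - {"offset": [0.73, 0.115, 0], "rotation": [0, 0, 0], "claw": 1}

```text
clock: 31.98
tcp_pos: [0.5206, 0.3506, 0.2004]
orientation: [2.176, 2.265, -0.001]
contact_force: [0.2, -0.6, 0.0]
grip_width: 0.0852
gripper_force: 0.0
```

```bash
cat >> h.py <<'E'
def puck():
    f=grab_frame("wrist"); t=get_obs()["tcp_pos"]
    z=f["z_map"];v,u=np.mgrid[:400,:640];P=(np.stack([(u-f["cx"])/foc(f)*z,(v-f["cy"])/foc(f)*z,z],-1)-f["t"])@f["R"]
    m=((abs(P[...,2]-.018)<.005)&(abs(P[...,0]-.52)<.06)&(abs(P[...,1]-.31)<.06)).astype(np.uint8)
    n,l,s,c=cv2.connectedComponentsWithStats(m); k=1+s[1:,4].argmax()
    Q=P[l==k]; e,r=cv2.minEnclosingCircle((Q[:,:2]*1000).astype(np.float32)); e=np.array(e)/1000
    print("puck",e.round(4),r,Q[:,:2].mean(0).round(4),tool(np.r_[e-t[:2],0])); return f
E
python3 - <<'E'
from h import *
st(); f=puck(); cv2.imwrite("pics/w10.png",f["frame"][:,:,::-1])
f=grab_frame("scene"); cv2.imwrite("pics/s10.png",cv2.resize(f["frame"][140:280,270:470,::-1],None,fx=4,fy=4,interpolation=cv2.INTER_CUBIC))
E
```

```text
t 31.98 tcp [0.5206 0.3506 0.2004] y 2.3 z [-0.    -0.001 -1.   ] w 0.0852 F [ 0.2 -0.6  0. ] q7 [-1.18  0.5   0.69  1.74 -0.36  1.03 -0.33]
puck [0.5202 0.309 ] 27.66695785522461 [0.52   0.3105] [-2.727e-01 -1.480e-02  2.000e-04]
```

View pics/s10.png

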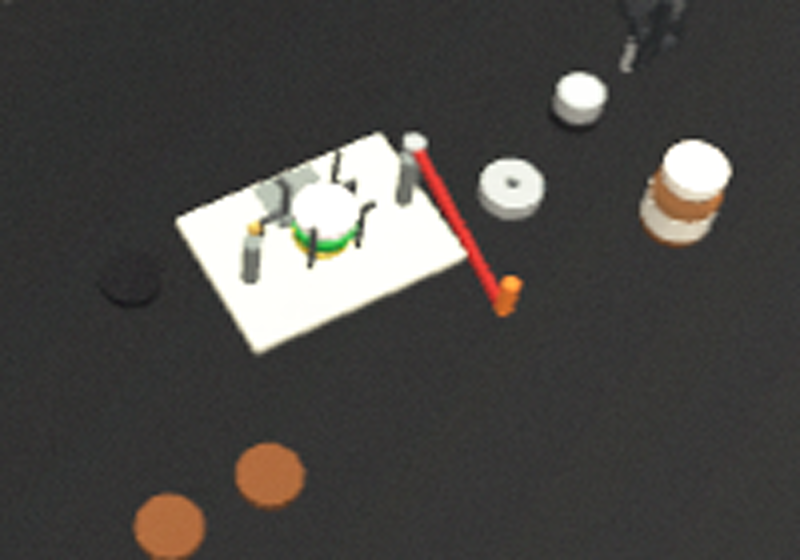

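The scene crop shows yellow, green, white stacked flat at (325,220), the puck set aside at (512,188) and bystanders untouched.

drive_tool:
  force: 50
  rows:
    - {"offset": [-0.273, -0.012, 0], "rotation": [0, 0, 0], "claw": 1}
    - {"offset": [-0.273, -0.012, 0], "rotation": [0, 0, 0], "claw": 1}
    - {"offset": [-0.273, -0.012, 0.25], "rotation": [0, 0, 0], "claw": 1}
    - {"offset": [-0.273, -0.012, 0.5], "rotation": [0, 0, 0], "claw": 1}
    - {"offset": [-0.273, -0.012, 0.75], "rotation": [0, 0, 0], "claw": 1}
    - {"offset": [-0.273, -0.012, 1], "rotation": [0, 0, 0], "claw": 1}
    - {"offset": [-0.273, -0.012, 1], "rotation": [0, 0, 0], "claw": 1}
    - {"offset": [-0.273, -0.012, 1], "rotation": [0, 0, 0], "claw": 1}

```text
clock: 32.75
tcp_pos: [0.5197, 0.3089, 0.0499]
orientation: [-2.178, -2.264, 0.006]
contact_force: [0.5, -0.1, 0.1]
grip_width: 0.0854
gripper_force: 0.0
```

drive_tool:
  rows:
    - {"offset": [0, 0, 0.15], "rotation": [0, 0, 0], "claw": 1}
    - {"offset": [0, 0, 0.25], "rotation": [0, 0, 0], "claw": 1}
    - {"offset": [0, 0, 0.33], "rotation": [0, 0, 0], "claw": 1}
    - {"offset": [0, 0, 0.33], "rotation": [0, 0, 0], "claw": 1}
    - {"offset": [0, 0, 0.33], "rotation": [0, 0, 0], "claw": 1}
    - {"offset": [0, 0, 0.33], "rotation": [0, 0, 0], "claw": 0.3}
    - {"offset": [0, 0, 0.33], "rotation": [0, 0, 0], "claw": 0.3}
    - {"offset": [0, 0, 0.33], "rotation": [0, 0, 0], "claw": 0.3}
    - {"offset": [0, 0, 0.33], "rotation": [0, 0, 0], "claw": 0.3}
    - {"offset": [0, 0, 0.33], "rotation": [0, 0, 0], "claw": 0.3}
    - {"offset": [0, 0, 0.33], "rotation": [0, 0, 0], "claw": 0.3}
    - {"offset": [0, 0, 0.33], "rotation": [0, 0, 0], "claw": 0.3}

```text
clock: 33.75
tcp_pos: [0.521, 0.3114, 0.0024]
orientation: [-2.175, -2.266, -0.002]
contact_force: [-1.3, -0.6, 7.5]
grip_width: 0.0532
gripper_force: 51.2
```

drive_tool:
  rows:
    - {"offset": [0, 0, -0.1], "rotation": [0, 0, 0], "claw": 0.3}
    - {"offset": [0, 0, -0.3], "rotation": [0, 0, 0], "claw": 0.3}
    - {"offset": [0, 0, -0.5], "rotation": [0, 0, 0], "claw": 0.3}
    - {"offset": [0, 0, -0.75], "rotation": [0, 0, 0], "claw": 0.3}
    - {"offset": [0, 0, -1], "rotation": [0, 0, 0], "claw": 0.3}
    - {"offset": [0, 0, -1], "rotation": [0, 0, 0], "claw": 0.3}
    - {"offset": [0, 0, -1], "rotation": [0, 0, 0], "claw": 0.3}

```text
clock: 34.33
tcp_pos: [0.5217, 0.3117, 0.1541]
orientation: [2.175, 2.266, 0.008]
contact_force: [-0.5, 1.0, -3.0]
grip_width: 0.053
gripper_force: 53.6
```

```bash
python3 - <<'E'
from h import *
st(); print(tool(np.array([.4950,.1305,.15])-get_obs()["tcp_pos"]))
E
```

```text
t 34.33 tcp [0.5217 0.3117 0.1541] y 2.34 z [ 0.004  0.004 -1.   ] w 0.053 F [-0.5  1.  -3. ] q7 [-1.13  0.52  0.67  1.83 -0.4   0.92 -0.24]
[-1.1995 -0.2271  0.0224]
```

drive_tool:
  rows:
    - {"offset": [-0.2, -0.04, 0], "rotation": [0, 0, 0], "claw": 0.3}
    - {"offset": [-0.4, -0.08, 0], "rotation": [0, 0, 0], "claw": 0.3}
    - {"offset": [-0.59, -0.113, 0], "rotation": [0, 0, 0], "claw": 0.3}

```text
clock: 34.58
tcp_pos: [0.5052, 0.2204, 0.1497]
orientation: [-2.174, -2.267, 0.005]
contact_force: [-0.2, -0.5, -1.7]
grip_width: 0.0527
gripper_force: 53.5
```

drive_tool:
  rows:
    - {"offset": [-0.2, -0.04, 0], "rotation": [0, 0, 0], "claw": 0.3}
    - {"offset": [-0.4, -0.08, 0], "rotation": [0, 0, 0], "claw": 0.3}
    - {"offset": [-0.52, -0.1, 0], "rotation": [0, 0, 0], "claw": 0.3}
    - {"offset": [-0.59, -0.113, 0], "rotation": [0, 0, 0], "claw": 0.3}
    - {"offset": [-0.59, -0.113, 0], "rotation": [0, 0, 0], "claw": 0.3}
    - {"offset": [-0.59, -0.113, 0], "rotation": [0, 0, 0], "claw": 0.3}
    - {"offset": [-0.59, -0.113, 0], "rotation": [0, 0, 0], "claw": 0.3}

```text
clock: 35.17
tcp_pos: [0.4938, 0.1345, 0.1508]
orientation: [-2.173, -2.268, -0.0]
contact_force: [-0.1, 0.3, -1.8]
grip_width: 0.0527
gripper_force: 53.4
```

```bash
python3 - <<'E'
from h import *
st(); f=grab_frame("wrist"); t=get_obs()["tcp_pos"]
z=f["z_map"];v,u=np.mgrid[:400,:640];P=(np.stack([(u-f["cx"])/foc(f)*z,(v-f["cy"])/foc(f)*z,z],-1)-f["t"])@f["R"]
m=(abs(P[...,2]-t[2]-.0165)<.004)&(abs(P[...,0]-t[0])<.0265)&(abs(P[...,1]-t[1])<.045)
Q=P[m]; print(np.median(Q[:,2])-t[2], cv2.minEnclosingCircle((Q[:,:2]*1000).astype(np.float32)), [np.percentile(Q[:,i],[.5,99.5]).round(4) for i in (0,1)])
e=Q[:,1]; print("y mid",(np.percentile(e,.5)+np.percentile(e,99.5))/2)
E
```

```text
t 35.17 tcp [0.4938 0.1345 0.1508] y 2.47 z [-0.  0. -1.] w 0.0527 F [-0.1  0.3 -1.8] q7 [-0.97  0.38  0.72  2.06 -0.34  0.83 -0.01]
0.016691875816365692 ((494.4746398925781, 133.6890106201172), 29.053922653198242) [array([0.4678, 0.5201]), array([0.1067, 0.1594])]
y mid 0.1330414854876667
```

drive_tool:
  rows:
    - {"offset": [-0.016, 0.007, 0], "rotation": [0, 0, 0], "claw": 0.3}
    - {"offset": [-0.016, 0.007, 0.15], "rotation": [0, 0, 0], "claw": 0.3}
    - {"offset": [-0.016, 0.007, 0.3], "rotation": [0, 0, 0], "claw": 0.3}
    - {"offset": [-0.016, 0.007, 0.38], "rotation": [0, 0, 0], "claw": 0.3}
    - {"offset": [-0.016, 0.007, 0.43], "rotation": [0, 0, 0], "claw": 0.3}
    - {"offset": [-0.016, 0.007, 0.48], "rotation": [0, 0, 0], "claw": 0.3}
    - {"offset": [-0.016, 0.007, 0.53], "rotation": [0, 0, 0], "claw": 0.3}
    - {"offset": [-0.016, 0.007, 0.53], "rotation": [0, 0, 0], "claw": 0.3}
    - {"offset": [-0.016, 0.007, 0.53], "rotation": [0, 0, 0], "claw": 0.3}

```text
clock: 35.97
tcp_pos: [0.4951, 0.1304, 0.0717]
orientation: [2.176, 2.266, 0.0]
contact_force: [-0.4, -0.5, -1.8]
grip_width: 0.0528
gripper_force: 53.5
```

drive_tool:
  rows:
    - {"offset": [0, 0, 0.03], "rotation": [0, 0, 0], "claw": 0.3}
    - {"offset": [0, 0, 0.06], "rotation": [0, 0, 0], "claw": 0.3}
    - {"offset": [0, 0, 0.09], "rotation": [0, 0, 0], "claw": 0.3}
    - {"offset": [0, 0, 0.09], "rotation": [0, 0, 0], "claw": 0.3}
    - {"offset": [0, 0, 0.09], "rotation": [0, 0, 0], "claw": 0.3}

```text
clock: 36.38
tcp_pos: [0.4948, 0.1303, 0.0578]
orientation: [-2.175, -2.266, 0.001]
contact_force: [0.2, 0.4, -1.2]
grip_width: 0.0529
gripper_force: 53.5
```

drive_tool:
  rows:
    - {"offset": [0, 0, 0.01], "rotation": [0, 0, 0], "claw": 0.3}
    - {"offset": [0, 0, 0.01], "rotation": [0, 0, 0], "claw": 0.3}
    - {"offset": [0, 0, 0.01], "rotation": [0, 0, 0], "claw": 1}
    - {"offset": [0, 0, 0.01], "rotation": [0, 0, 0], "claw": 1}
    - {"offset": [0, 0, 0.01], "rotation": [0, 0, 0], "claw": 1}
    - {"offset": [0, 0, 0.01], "rotation": [0, 0, 0], "claw": 1}
    - {"offset": [0, 0, -0.2], "rotation": [0, 0, 0], "claw": 1}
    - {"offset": [0, 0, -0.4], "rotation": [0, 0, 0], "claw": 1}
    - {"offset": [0, 0, -0.6], "rotation": [0, 0, 0], "claw": 1}
    - {"offset": [0.3, 0.3, -0.9], "rotation": [0, 0, 0], "claw": 1}
    - {"offset": [0.5, 0.6, -1], "rotation": [0, 0, 0], "claw": 1}
    - {"offset": [0.5, 0.6, -1], "rotation": [0, 0, 0], "claw": 1}
    - {"offset": [0.5, 0.6, -1], "rotation": [0, 0, 0], "claw": 1}

```text
clock: 37.47
tcp_pos: [0.5866, 0.2151, 0.2114]
orientation: [2.167, 2.271, 0.013]
contact_force: [-0.3, 0.9, -0.7]
grip_width: 0.0858
gripper_force: 0.0
```

```bash
python3 - <<'E'
from h import *
st(); f=grab_frame("wrist"); cv2.imwrite("pics/w11.png",f["frame"][:,:,::-1])
for c,s in blobs(f,"orange",40)[0]: print(c,s,cast(f,*c,.12).round(4))
z=f["z_map"];v,u=np.mgrid[:400,:640];P=(np.stack([(u-f["cx"])/foc(f)*z,(v-f["cy"])/foc(f)*z,z],-1)-f["t"])@f["R"]
m=(abs(P[...,0]-.495)<.018)&(abs(P[...,1]-.13)<.018)&(z>0); Q=P[m]; print("top heights",np.percentile(Q[:,2],[5,50,95]).round(4), np.linalg.lstsq(np.c_[Q[:,:2]-[.495,.13],np.ones(len(Q))],Q[:,2],rcond=None)[0].round(3))
E
```

```text
t 37.47 tcp [0.5866 0.2151 0.2114] y 2.67 z [ 0.008  0.004 -1.   ] w 0.0858 F [-0.3  0.9 -0.7] q7 [-0.97  0.49  0.72  1.74 -0.37  1.04 -0.08]
[405.9 221. ] [396 210  26  28 334] [0.6578 0.2057 0.12  ]
top heights [0.0722 0.0733 0.0743] [-0.003 -0.003  0.073]
```

View pics/w11.png

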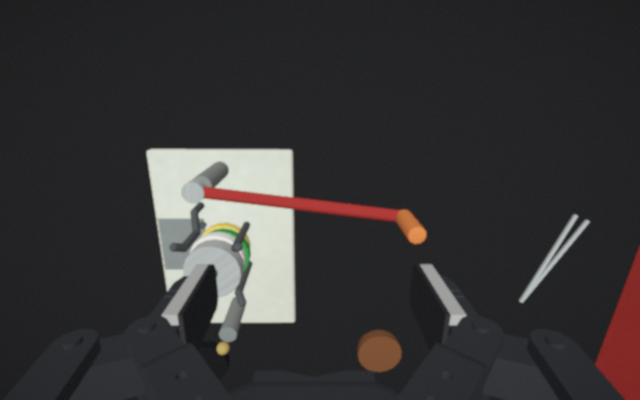

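The puck sits level on the stack (top at 73 mm, around (213,263)) and the handle is at (412,228). Now to grip the handle.

drive_tool:
  force: 25
  rows:
    - {"offset": [-0.07, 0.5, 0], "rotation": [0, 0, 0], "claw": 1}
    - {"offset": [-0.07, 0.5, 0], "rotation": [0, 0, 0], "claw": 1}
    - {"offset": [-0.07, 0.5, 0], "rotation": [0, 0, 0], "claw": 1}
    - {"offset": [-0.07, 0.5, 0.2], "rotation": [0, 0, 0], "claw": 1}
    - {"offset": [-0.07, 0.5, 0.4], "rotation": [0, 0, 0], "claw": 1}
    - {"offset": [-0.07, 0.5, 0.6], "rotation": [0, 0, 0], "claw": 1}
    - {"offset": [-0.07, 0.5, 0.66], "rotation": [0, 0, 0], "claw": 0.4}
    - {"offset": [-0.07, 0.5, 0.66], "rotation": [0, 0, 0], "claw": 0.4}
    - {"offset": [-0.07, 0.5, 0.66], "rotation": [0, 0, 0], "claw": 0.4}
    - {"offset": [-0.07, 0.5, 0.66], "rotation": [0, 0, 0], "claw": 0}
    - {"offset": [-0.07, 0.5, 0.66], "rotation": [0, 0, 0], "claw": 0}
    - {"offset": [-0.07, 0.5, 0.66], "rotation": [0, 0, 0], "claw": 0}
    - {"offset": [-0.07, 0.5, 0.66], "rotation": [0, 0, 0], "claw": 0}

```text
clock: 38.6
tcp_pos: [0.6622, 0.2011, 0.1118]
orientation: [2.171, 2.26, 0.013]
contact_force: [12.5, -1.2, -4.4]
grip_width: 0.0128
gripper_force: 27.3
```

```bash
python3 - <<'E'
from h import *
st(); o=get_obs(); H=np.array([.4915,.215]); d=o["tcp_pos"][:2]-H; r=.1715; a0=np.arctan2(d[0],-d[1]); print(np.hypot(*d),a0)
P0=H+r*np.array([np.sin(a0),-np.cos(a0)])
for k in np.arange(a0-.041,-.06,-.1): a=k+.041; print(round(k,2),tool(np.r_[H+r*np.array([np.sin(a),-np.cos(a)])-P0,0])[:2])
E
```

```text
t 38.6 tcp [0.6622 0.2011 0.1118] y 2.31 z [ 0.012  0.    -1.   ] w 0.0128 F [12.5 -1.2 -4.4] q7 [-0.8   0.7   0.63  1.65 -0.49  0.94  0.04]
0.17130664315313138 1.4897367249091795
1.45 [0. 0.]
1.35 [-0.1126 -0.0195]
1.25 [-0.2227 -0.0501]
1.15 [-0.3292 -0.0916]
1.05 [-0.431  -0.1435]
0.95 [-0.5272 -0.2053]
0.85 [-0.6167 -0.2763]
0.75 [-0.6986 -0.356 ]
0.65 [-0.7722 -0.4434]
0.55 [-0.8367 -0.5378]
0.45 [-0.8914 -0.6381]
0.35 [-0.9359 -0.7434]
0.25 [-0.9696 -0.8526]
0.15 [-0.9922 -0.9646]
0.05 [-1.0036 -1.0783]
-0.05 [-1.0035 -1.1926]
```

drive_tool:
  rows:
    - {"offset": [0, 0.02, 0], "rotation": [0, 0, 0], "claw": 0}
    - {"offset": [-0.113, 0, 0], "rotation": [0, 0, 0], "claw": 0}
    - {"offset": [-0.223, -0.03, 0], "rotation": [0, 0, 0], "claw": 0}
    - {"offset": [-0.329, -0.072, 0], "rotation": [0, 0, 0], "claw": 0}
    - {"offset": [-0.431, -0.124, 0], "rotation": [0, 0, 0], "claw": 0}
    - {"offset": [-0.527, -0.185, 0], "rotation": [0, 0, 0], "claw": 0}
    - {"offset": [-0.617, -0.256, 0], "rotation": [0, 0, 0], "claw": 0}
    - {"offset": [-0.699, -0.336, 0], "rotation": [0, 0, 0], "claw": 0}
    - {"offset": [-0.772, -0.423, 0], "rotation": [0, 0, 0], "claw": 0}
    - {"offset": [-0.837, -0.518, 0], "rotation": [0, 0, 0], "claw": 0}
    - {"offset": [-0.891, -0.618, 0], "rotation": [0, 0, 0], "claw": 0}
    - {"offset": [-0.936, -0.723, 0], "rotation": [0, 0, 0], "claw": 0}
    - {"offset": [-0.97, -0.833, 0], "rotation": [0, 0, 0], "claw": 0}
    - {"offset": [-0.97, -0.833, 0], "rotation": [0, 0, 0], "claw": 0}
    - {"offset": [-0.97, -0.833, 0], "rotation": [0, 0, 0], "claw": 0}

```text
clock: 39.85
tcp_pos: [0.5386, 0.0468, 0.111]
orientation: [2.178, 2.259, 0.002]
contact_force: [1.5, -9.0, 8.3]
grip_width: 0.0126
gripper_force: 28.6
```

```bash
python3 - <<'E'
from h import *
st(); o=get_obs(); H=np.array([.4915,.215]); d=o["tcp_pos"][:2]-H; a0=np.arctan2(d[0],-d[1]); print(np.hypot(*d),a0-.041)
for a in (.15,.1,.05,0,-.03): a+=.041; print(tool(np.r_[H+.1715*np.array([np.sin(a),-np.cos(a)])-o["tcp_pos"][:2],0])[:2])
E
```

```text
t 39.85 tcp [0.5386 0.0468 0.111 ] y 2.11 z [ 0.004 -0.002 -1.   ] w 0.0126 F [ 1.5 -9.   8.3] q7 [-0.72  0.49  0.67  2.02 -0.43  0.77  0.24]
0.17467801221533 0.2319084670719794
[ 0.0024 -0.0968]
[-0.0049 -0.1535]
[-0.0095 -0.2105]
[-0.0111 -0.2676]
[-0.0108 -0.3019]
```

drive_tool:
  rows:
    - {"offset": [-0.015, -0.05, 0], "rotation": [0, 0, 0], "claw": 0}
    - {"offset": [-0.02, -0.1, 0], "rotation": [0, 0, 0], "claw": 0}
    - {"offset": [-0.02, -0.15, 0], "rotation": [0, 0, 0], "claw": 0}
    - {"offset": [-0.022, -0.2, 0], "rotation": [0, 0, 0], "claw": 0}
    - {"offset": [-0.022, -0.25, 0], "rotation": [0, 0, 0], "claw": 0}
    - {"offset": [-0.022, -0.28, 0], "rotation": [0, 0, 0], "claw": 0}
    - {"offset": [-0.022, -0.28, 0], "rotation": [0, 0, 0], "claw": 0}
    - {"offset": [-0.022, -0.28, 0], "rotation": [0, 0, 0], "claw": 0}

```text
clock: 40.52
tcp_pos: [0.4983, 0.0419, 0.1109]
orientation: [2.176, 2.258, 0.004]
contact_force: [3.8, -9.9, 10.6]
grip_width: 0.0126
gripper_force: 28.7
```

```bash
python3 - <<'E'
from h import *
st(); o=get_obs(); H=np.array([.4915,.215]); d=o["tcp_pos"][:2]-H; print(np.hypot(*d),np.arctan2(d[0],-d[1])-.041)
E
```

```text
t 40.52 tcp [0.4983 0.0419 0.1109] y 2.12 z [ 0.006 -0.002 -1.   ] w 0.0126 F [ 3.8 -9.9 10.6] q7 [-0.77  0.43  0.69  2.11 -0.4   0.73  0.23]
0.173270757249077 -0.0018443539585873553
```

drive_tool:
  rows:
    - {"offset": [-0.01, -0.02, 0], "rotation": [0, 0, 0], "claw": 0}
    - {"offset": [-0.01, -0.03, 0], "rotation": [0, 0, 0], "claw": 0}
    - {"offset": [-0.01, -0.03, 0], "rotation": [0, 0, 0], "claw": 0}
    - {"offset": [-0.01, -0.03, 0], "rotation": [0, 0, 0], "claw": 0}

```text
clock: 40.85
tcp_pos: [0.4979, 0.0418, 0.1114]
orientation: [2.171, 2.256, 0.013]
contact_force: [16.1, -4.8, -3.4]
grip_width: 0.0128
gripper_force: 27.9
```

The bar is hard on its stop (16 N, no travel). Releasing and checking.

drive_tool:
  rows:
    - {"offset": [0, 0.02, 0], "rotation": [0, 0, 0], "claw": 0}
    - {"offset": [0, 0.02, 0], "rotation": [0, 0, 0], "claw": 0.5}
    - {"offset": [0, 0.02, 0], "rotation": [0, 0, 0], "claw": 0.5}
    - {"offset": [0, 0.02, 0], "rotation": [0, 0, 0], "claw": 0.5}
    - {"offset": [0, 0.02, -0.2], "rotation": [0, 0, 0], "claw": 0.5}
    - {"offset": [0, 0.02, -0.4], "rotation": [0, 0, 0], "claw": 0.5}
    - {"offset": [0, 0.02, -0.7], "rotation": [0, 0, 0], "claw": 0.5}
    - {"offset": [0.7, 0.3, -1], "rotation": [0, 0, 0], "claw": 0.5}
    - {"offset": [0.9, 0.3, -1], "rotation": [0, 0, 0], "claw": 0.5}
    - {"offset": [0.9, 0.3, -1], "rotation": [0, 0, 0], "claw": 0.5}
    - {"offset": [0.9, 0.3, -1], "rotation": [0, 0, 0], "claw": 0.5}
    - {"offset": [0.9, 0.3, -1], "rotation": [0, 0, 0], "claw": 0.5}

```text
clock: 41.85
tcp_pos: [0.5313, 0.1885, 0.2597]
orientation: [-2.164, -2.276, -0.004]
contact_force: [0.3, -0.2, -0.3]
grip_width: 0.0426
gripper_force: 0.0
```

```bash
python3 - <<'E'
from h import *
st(); f=grab_frame("wrist")
hsv=cv2.cvtColor(f["frame"],cv2.COLOR_RGB2HSV); m=cv2.inRange(hsv,(0,140,60),(5,255,255))|cv2.inRange(hsv,(172,140,60),(179,255,255)); 
P=np.array([cast(f,u,v,.096)[:2] for v,u in np.argwhere(m)]); P=P[(abs(P[:,0]-.5)<.1)&(P[:,1]<.23)&(P[:,1]>0)]
vx,vy,_,_=cv2.fitLine(P.astype(np.float32),cv2.DIST_HUBER,0,.001,.001).ravel(); print(len(P),"bar angle",np.arctan(-vx/vy)-.042)
s=grab_frame("scene")["frame"][140:280,270:470,::-1]
cv2.imwrite("pics/fin.png",np.hstack([cv2.resize(s,(457,320),interpolation=cv2.INTER_CUBIC),cv2.resize(f["frame"][150:390,190:440,::-1],(333,320))]))
E
```

```text
t 41.85 tcp [0.5313 0.1885 0.2597] y 2.9 z [ 0.001  0.003 -1.   ] w 0.0426 F [ 0.3 -0.2 -0.3] q7 [-1.06  0.32  0.76  1.83 -0.26  1.08 -0.15]
1091 bar angle -0.002514232
```

View pics/fin.png

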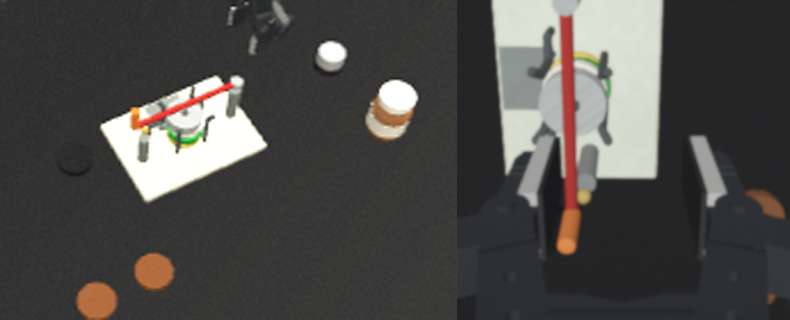

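The bar is shut (angle about 0) across the puck at (572,100), and the stack is level with yellow, green and white under the weight.

```bash
python3 -c "
from bench import hand_in; print(hand_in())"
```

```text
the job is handed in; nothing more can be done
None
```

I loaded the three dishes on the bench (yellow, green, white from the bottom; no red or blue was there), laid the follower weight on top and pushed the keeper bar home against its stop. The job is handed in, with no verdict returned.

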